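Stand up and gauge the pepper mills

TASK

Set up the pepper mills for sale: raise every lying mill by its steel ball head, its base staying down on the table, and stand them all upright, base down, wholly on the dark display board, spaced so that the gauge fits over each. When all are standing, check their heights for the price list, shortest first: lower the gauge squarely over each in turn until its legs stand level and its sliding foot has come to rest on that mill, and leave it so for a moment. Finally stand the gauge back in the middle of its rubber mat, all mills still upright on the board, and do not push the other goods about.

Things in the scene. Friction and masses are not known exactly. Their poses are not given: they have to be found in the camera images.
- mill_short_mid (a point): half-way point of the short pepper mill, 85 mm long over all: a square beech body 34 x 34 mm and 47 mm long, a thin steel neck and, at the other end, a steel ball head 32 mm across. At the start it lies on one flat side on the table. Its x axis runs along the mill from the flat wooden base to the ball (up when the mill stands); y and z are square to the body's side faces. About 170 g (varies)
- mill_short_head (a point): centre of the ball head of the short mill, 16 mm below its top end and 22 mm from the end of the square body; same axes. Pinched lightly (about 6 N) by the ball it swings freely about the line between the fingers
- mill_short_base (a point): centre of the flat wooden base face of the short mill, 42.5 mm from its centre; same axes
- mill_medium_mid (a point): half-way point of the medium pepper mill, 105 mm long over all: a square beech body 34 x 34 mm and 67 mm long, a thin steel neck and, at the other end, a steel ball head 32 mm across. At the start it lies on one flat side on the table. Its x axis runs along the mill from the flat wooden base to the ball (up when the mill stands); y and z are square to the body's side faces. About 210 g (varies)
- mill_medium_head (a point): centre of the ball head of the medium mill, 16 mm below its top end and 22 mm from the end of the square body; same axes. Pinched lightly (about 6 N) by the ball it swings freely about the line between the fingers
- mill_medium_base (a point): centre of the flat wooden base face of the medium mill, 52.5 mm from its centre; same axes
- mill_tall_mid (a point): half-way point of the tall pepper mill, 125 mm long over all: a square beech body 34 x 34 mm and 87 mm long, a thin steel neck and, at the other end, a steel ball head 32 mm across. At the start it lies on one flat side on the table. Its x axis runs along the mill from the flat wooden base to the ball (up when the mill stands); y and z are square to the body's side faces. About 250 g (varies)
- mill_tall_head (a point): centre of the ball head of the tall mill, 16 mm below its top end and 22 mm from the end of the square body; same axes. Pinched lightly (about 6 N) by the ball it swings freely about the line between the fingers
- mill_tall_base (a point): centre of the flat wooden base face of the tall mill, 62.5 mm from its centre; same axes
- board_top (a point): centre of the upper face of the dark wooden display board, a fixed slab 180 mm (its x) by 400 mm (its y) and 6 mm thick, lying on the table; z up. Room for three mills in a row along its y, about 130 mm apart, with the gauge's legs standing on the board around each
- mat_top (a point): centre of the upper face of the black rubber mat, fixed on the table, 100 mm (its x) by 140 mm (its y), 4 mm thick; z up. The gauge's home
- gauge_handle (a point): centre of the gauge's black upright handle, 26 x 26 mm and 50 mm tall, 177 mm above the underside of the legs. The gauge is a loose aluminium portal, 500 g and 202 mm tall: two legs 90 mm apart inside and 118 mm over all along its y, each on a foot 60 mm long along x and 14 mm wide, joined by a beam (underside 136 mm up) that carries the handle; z up
- gauge_base (a point): centre between the undersides of the gauge's two legs, 177 mm below the handle's centre; same axes: y from leg to leg, z up
- gauge_foot (a joint): the gauge's sliding foot, a 28 mm disc that hangs on the gauge's centre line under the beam, pressed down by a soft spring (about 1 to 1.8 N): 0 m when fully down, where its underside is 65 mm above the underside of the legs; grows as it is pushed up, to 0.064 m at most. With the legs standing on the surface on which a mill stands it reads the mill's height less 0.065 m: 0.020 short, 0.040 medium, 0.060 tall
- gauge_face (a point): centre of the underside of the gauge's sliding foot, which comes to rest on a mill's top end
- salt_dish: bystander: small white bowl, 56 mm across, 35 mm high; origin at its underside
- mortar: bystander: marble mortar, 110 mm across, 75 mm high; origin at its underside
- spice_box: bystander: cardboard box 70 x 100 x 45 mm; origin at its underside
- spatula: bystander: spatula 260 mm long, lying
- jar: bystander: closed amber jar, 60 mm across, 80 mm high; origin at its underside
- steel_rod: bystander: tool with a handle, 240 mm long, lying
Things that resemble listed ones, but are neither listed nor needed, are in the scene too. Leave any red look-alike of the part that bears mill_medium_mid alone.

How it is judged:
On the way, in this order (a step that is already met when the one before it is completed fails the run):
1. all mills stand upright on the display board (angle between each of mill_short_mid, mill_medium_mid, mill_tall_mid's own x axis and vertical below 0.1 rad and x of mill_short_base in the frame of board_top between -0.078 and 0.078 m and y of mill_short_base in the frame of board_top between -0.188 and 0.188 m and z of mill_short_base in the frame of board_top between -0.004 and 0.004 m and x of mill_medium_base in the frame of board_top between -0.078 and 0.078 m and y of mill_medium_base in the frame of board_top between -0.188 and 0.188 m and z of mill_medium_base in the frame of board_top between -0.004 and 0.004 m and x of mill_tall_base in the frame of board_top between -0.078 and 0.078 m and y of mill_tall_base in the frame of board_top between -0.188 and 0.188 m and z of mill_tall_base in the frame of board_top between -0.004 and 0.004 m), for 0.2 s.
2. the gauge stands level over the upright short mill, its foot on the mill, reading its height (x of gauge_face in the frame of mill_short_mid between 0.0385 and 0.0465 m and z of mill_short_base in the frame of gauge_base between -0.004 and 0.004 m and horizontal distance between gauge_base and mill_short_mid below 0.016 m and angle between the z axis of gauge_base and the x axis of mill_short_mid, either way round below 0.07 rad and angle between mill_short_mid's own x axis and vertical below 0.07 rad), for 0.3 s.
3. the gauge stands level over the upright medium mill, its foot on the mill, reading its height (x of gauge_face in the frame of mill_medium_mid between 0.0485 and 0.0565 m and z of mill_medium_base in the frame of gauge_base between -0.004 and 0.004 m and horizontal distance between gauge_base and mill_medium_mid below 0.016 m and angle between the z axis of gauge_base and the x axis of mill_medium_mid, either way round below 0.07 rad and angle between mill_medium_mid's own x axis and vertical below 0.07 rad), for 0.3 s.
4. the gauge stands level over the upright tall mill, its foot on the mill, reading its height (x of gauge_face in the frame of mill_tall_mid between 0.0585 and 0.0665 m and z of mill_tall_base in the frame of gauge_base between -0.004 and 0.004 m and horizontal distance between gauge_base and mill_tall_mid below 0.016 m and angle between the z axis of gauge_base and the x axis of mill_tall_mid, either way round below 0.07 rad and angle between mill_tall_mid's own x axis and vertical below 0.07 rad), for 0.3 s.
At the end, for the whole second after the job is handed in: every mill stands upright (within 6 degrees), base flat on the board (the base's centre at least 12 mm inside the board's edges), at rest; the gauge stands upright on the mat, its middle within 35 mm of the mat's centre (all of step 1 and linear speed of each of mill_short, mill_medium, mill_tall, gauge below 0.02 m/s and horizontal distance between gauge_base and mat_top below 0.035 m and angle between gauge_base's own z axis and vertical below 0.07 rad and z of gauge_base in the frame of mat_top between -0.005 and 0.005 m); the robot touches nothing.
It fails at once if the short mill is lifted tilted (more than 40 degrees off upright) with its base over 60 mm above the table, instead of being raised with its base on the table (angle between mill_short_mid's own x axis and vertical above 0.7 rad and height (world z) of mill_short_base above 0.06 m).
It fails at once if the medium mill is lifted tilted (more than 40 degrees off upright) with its base over 60 mm above the table, instead of being raised with its base on the table (angle between mill_medium_mid's own x axis and vertical above 0.7 rad and height (world z) of mill_medium_base above 0.06 m).
It fails at once if the tall mill is lifted tilted (more than 40 degrees off upright) with its base over 60 mm above the table, instead of being raised with its base on the table (angle between mill_tall_mid's own x axis and vertical above 0.7 rad and height (world z) of mill_tall_base above 0.06 m).
It fails at once if a bystander is pushed more than 5 cm away (distance of any of salt_dish, mortar, spice_box, spatula, jar, steel_rod from where it was at the start of the episode above 0.05 m).
Of mill_short, mill_medium, mill_tall only 2 to 3 are there at a start; the rules pass over those that are not, and their reading is None.
At some moment in a run one of mill_short, mill_medium, mill_tall may be knocked a few centimetres aside while the robot is not near it.
Once in a run the grip may slacken for a moment while it holds something.
It also fails if it takes over 210 s, if anything falls off the work surface, if the arm or the gripper's body presses on something with over 40 N, if the wrist force passes 120 N, or if a joint passes its speed limit or range.

ROBOT

A 6-joint arm with a two-finger parallel gripper is mounted at the origin on the work surface. World frame = base frame: x ahead of the robot, y to its left, z up, the work surface at z = 0. Lengths are in m, angles in rad, forces in N, time in s.
With the tool pointing down it reaches from about 0.275 to 0.975 m from the base axis. Payload 8.4 kg.
Tool frame: the origin (TCP) lies on the centre line of the jaws, within the pads' length; the fingertips stand 11 mm ahead of it and the grasp point (between the pads) lies 8 mm behind it; z points along the fingers, y is the line along which they close (so a half turn about z gives the same grasp; the last joint's range is limited). The gripper opens to 92 mm and grips with 3 to 60 N. Pads are 20 mm wide; open, the fingers measure 128 mm over their backs; the gripper's body (75 mm by 189 mm) begins 69 mm behind the grasp point.
Start: joints at [1.216, 0.353, 1.633, -0, 1.155, -0.002], TCP at [0.216, 0.587, 0.195] pointing down, gripper open.
Joint ranges: [-2.63, 2.63], [-0.92, 2.1], [0.06, 2.66], [-1.3, 4.44], [0, 2.69], [-3.02, 3.02]. Speed limits (rad/s): [2.22, 2.22, 2.79, 3.14, 3.14, 3.14].

INTERFACE

Orientations are given as a unit quaternion [x, y, z, w].
In Python, from station import * gives the robot as it stands. The module is installed in compiled form; this text tells all that it offers.
- The arm moves only by the tool arm_command, never from a script. Its argument "rows" is one flat list of numbers, 6 for each row, row after row: the shift along the world's x, y, z each as a share of 0.025 m, from -1 to 1, then the turn, a rotation vector about the world's x, y, z each as a share of 0.08 rad, from -1 to 1. A call has 1 to 5 rows; each row shifts and turns the commanded pose from where the row before left it; what a row does not reach is not made up. A row lasts 1/12 s, in which the tool goes at most 41.7 mm and 7.16 degrees, less where a joint would pass 70% of its speed; a pose out of reach is approached as far as the arm can. A call with a number of a shift or a turn outside -1 to 1 is refused whole. A call with a gripper value outside its range is refused whole. "claw" is the gripper command: -1 is shut, 1 is fully open, values between are in proportion, set as the call begins (left out, the last holds). The fingers move at their own pace and stop on an object; "force" is the grip in N (left out, the last holds). Time passes only in rows, so rows that do not move let the fingers close. It gives the time, the measured TCP pose, the force, the opening and the grip force at its end, in the units of the state.
- sense(): the state, without advancing time (a new reading comes with each control period).
- capture(name): name is "scene" or "top"; returns the picture (420x560x3 uint8, blue, green, red); there is no depth.
- get_calibration(name): a dict with "camera_matrix" (3x3 intrinsics, pixels), "rvec" (rotation vector, rad) and "tvec" (3), from world to camera coordinates, as OpenCV has them. Camera axes: x right, y down, z forward; pixel columns grow to the right and rows downward; lengths in m; the calibration is good to about 2 mm. A picture is of the moment at which its call begins. get_calibration takes no time and is no camera call.
- hand_in(): hands the job in; it is judged then, once.
The state is a dict: "clock": time; "joint_pos": joint angles; "qd": joint speeds; "joint_torque": joint torques, N m; "position": TCP position; "ee_rot": TCP orientation; "wrist_force": force on the tool from outside, world axes, zero at the start; "moment": the same for the moment, N m; "grip_width": opening from 0.0 (shut) to 1.0 (fully open); "grasp_force": force on a finger pad.
Only numpy, scipy, OpenCV 4.12 (cv2) and the standard library are available. Lean on these libraries where they do the work, as an engineer would, in place of code of your own. Each camera call takes 0.05 s, during which the arm holds its last target. There are 200 camera calls.

## Working session

There is one attempt and no reset: what is moved stays moved. The work goes in short steps, Python scripts to look and compute and a tool call to move; the robot and the scene stay as the last step left them, time stands still between calls to the robot, and variables do not carry over. Pictures are saved under pics/ and viewed, at most 14 in all, crops included, and the job is handed in when it is done.

Besides the shell and the picture viewer there is one more tool, called after "Call:" by a JSON object that holds its "name" and its "arguments", one argument or row to a line. arm_command: Moves the arm, as the interface text tells. Shift numbers are shares of 0.025 m and turn numbers shares of 0.08 rad, none past 1 either way. Its arguments: {"type":"object","properties":{"rows":{"type":"array"},"claw":{"type":"number"},"force":{"type":"number"}},"required":["rows"]}

```bash
mkdir -p pics; python3 - <<'E'
from station import *
import cv2
for n in("scene","top"):
    cv2.imwrite(f"pics/{n}0.png",cv2.resize(capture(n),(784,588),interpolation=cv2.INTER_CUBIC))
    c=get_calibration(n);print(n,c)
print(sense())
E
```

```text
scene {'camera_matrix': array([[425.26123546,   0.        , 278.67386255],
       [  0.        , 425.26123546, 212.4205267 ],
       [  0.        ,   0.        ,   1.        ]]), 'rvec': array([ 1.20509234,  2.38460711, -0.88650363]), 'tvec': array([ 0.312173  , -0.19645235,  1.48907032])}
top {'camera_matrix': array([[444.2738044 ,   0.        , 283.72571468],
       [  0.        , 444.2738044 , 212.08302061],
       [  0.        ,   0.        ,   1.        ]]), 'rvec': array([ 2.14766137, -2.16429541,  0.15217418]), 'tvec': array([-0.02774817,  0.51905756,  1.32068793])}
{'clock': 0.1, 'joint_pos': array([ 1.21560559e+00,  3.53586771e-01,  1.63401959e+00, -2.07640245e-05,
        1.15520532e+00, -2.41602721e-03]), 'qd': array([-0.00021824, -0.00212161, -0.00182515,  0.00159459, -0.0009974 ,
       -0.00106135]), 'joint_torque': array([ 2.08676101e-03, -5.94910383e+01, -3.34929764e+01,  7.01173861e-02,
        1.84716942e-02, -3.87414320e-05]), 'position': array([0.21579883, 0.58608264, 0.19395105]), 'ee_rot': array([ 1.75469970e-01,  9.84484595e-01, -6.01482468e-04, -9.90585082e-05]), 'wrist_force': array([0.31292411, 0.04993924, 0.05180157]), 'moment': array([0.02475052, 0.03981138, 0.0298698 ]), 'grasp_force': 0.0, 'grip_width': 1.0000430424959652}
```

View pics/top0.png

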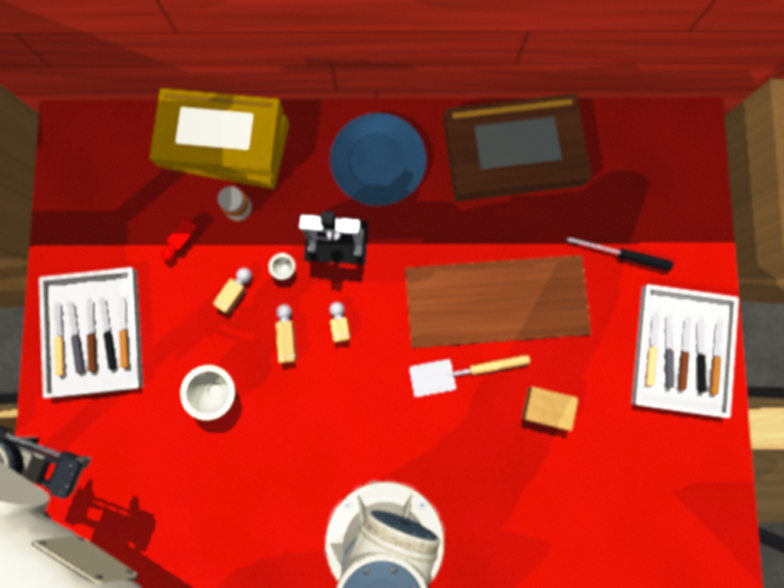

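View pics/scene0.png

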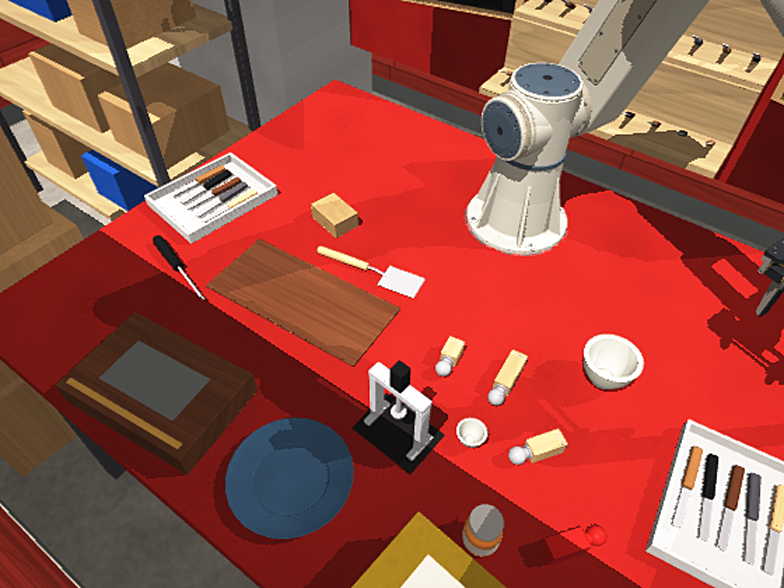

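The top view shows three beech mills at viewed px (233,290), (285,335) and (339,322). The gauge on its mat is at (333,238) and the board at (500,300). The red look-alike is at (178,245) and I'll leave it alone.

```bash
cat > h.py <<'E'
from station import *
import cv2, numpy as np
from scipy.spatial.transform import Rotation as R
def cal(n):
    c=get_calibration(n); M=cv2.Rodrigues(c["rvec"])[0]; return c["camera_matrix"],M,np.ravel(c["tvec"])
def ray(n,u,v,z):
    K,M,t=cal(n); C=-M.T@t; d=M.T@np.linalg.inv(K)@[u,v,1.]; return C+d*(z-C[2])/d[2]
def px(n,p):
    K,M,t=cal(n); q=K@(M@np.asarray(p,float)+t); return q[:2]/q[2]
def blobs(m,a):
    n,l,s,c=cv2.connectedComponentsWithStats(m.astype(np.uint8)); return [(l==i,s[i],c[i]) for i in range(1,n) if s[i][4]>=a]
def plan(x,y,z,yaw=None):
    """print shift to TCP target in row-shares, and turn about z bringing the closing line to yaw (mod pi)"""
    s=sense(); d=(np.array([x,y,z])-s["position"])/.025
    Y=R.from_quat(s["ee_rot"]).as_matrix(); a=np.arctan2(Y[1,1],Y[0,1])
    t=0 if yaw is None else (yaw-a+np.pi/2)%np.pi-np.pi/2
    print("t%.1f"%s["clock"],"shares",d.round(2),"turn",round(t/.08,2),"yaw",round(a,3),"j6",round(s["joint_pos"][5],2),"grip",round(s["grip_width"],3),round(s["grasp_force"],1),"F",s["wrist_force"].round(1),"tilt",Y[:2,2].round(3))
E
python3 - <<'E'
from h import *
im=capture("top"); hsv=cv2.cvtColor(im,cv2.COLOR_BGR2HSV)
H,S,V=[hsv[...,i].astype(int) for i in range(3)]
print("cam",-cal("top")[1].T@cal("top")[2])
be=(H>14)&(H<32)&(S>50)&(V>140)
for m,s,c in blobs(be,60):
    r=cv2.minAreaRect(np.argwhere(m)[:,::-1].astype(np.float32)); print("beech",c.round(1),s[4],[np.round(x,1) for x in r],ray("top",*c,.025)[:2].round(3))
g=(S<90)&(V>60)
for m,s,c in blobs(g,30):
    if s[4]<3000:print("grey",c.round(1),s,ray("top",*c,.017)[:2].round(3))
br=(H<14)&(S>90)&(S<215)&(V<190)&(V>50)
for m,s,c in blobs(br,2500):
    r=cv2.minAreaRect(np.argwhere(m)[:,::-1].astype(np.float32)); b=cv2.boxPoints(r); print("brown",c.round(1),s,[ray("top",*q,.006)[:2].round(3) for q in b])
bk=(V<50)
for m,s,c in blobs(bk,100):print("black",c.round(1),s,ray("top",*c,.004)[:2].round(3))
cv2.imwrite("pics/c1.png",cv2.resize(im[140:275,140:280],(784,756)[0:2] and (616,594),interpolation=cv2.INTER_CUBIC))
E
```

```text
cam [ 0.33877149 -0.02066829  1.37811974]
beech [129.8  67.7] 268 [array([133. ,  67.5]), array([ 9., 40.]), np.float64(90.0)] [0.99  0.458]
beech [177.   94.6] 1510 [array([160.4,  92.1]), array([70.3, 53.2]), np.float64(7.1)] [0.899 0.305]
beech [555.3  78. ] 62 [array([556. ,  78.5]), array([15.,  6.]), np.float64(90.0)] [ 0.949 -0.909]
beech [184.9 126.2] 93 [array([184. , 126.5]), array([16.4,  6.2]), np.float64(4.8)] [0.795 0.277]
beech [162.8 210.8] 257 [array([162.6, 210.8]), array([11.6, 22.4]), np.float64(35.5)] [0.527 0.339]
beech [242.3 235. ] 180 [array([242.4, 235.1]), array([15.8, 11.3]), np.float64(80.5)] [0.45  0.095]
beech [203.5 243.7] 324 [array([203.5, 243.5]), array([28.9, 11.4]), np.float64(86.2)] [0.425 0.213]
beech [ 87.6 249.2] 92 [array([ 87.1, 248.9]), array([26. ,  4.9]), np.float64(86.2)] [0.411 0.563]
beech [ 41.9 254. ] 179 [array([ 42., 254.]), array([28.,  6.]), np.float64(90.0)] [0.397 0.7  ]
beech [464.8 261.4] 177 [array([464.8, 261.1]), array([ 6.3, 28.2]), np.float64(5.2)] [ 0.365 -0.58 ]
beech [356.6 260.3] 253 [array([356.7, 260.4]), array([ 6
[... 1456 characters left out ...]
822]
grey [551.7 405.2] [544 389  16  31 413] [-0.056 -0.813]
brown [270.3  76.2] [    0    16   560   276 13839] [array([1.179, 0.902]), array([ 1.226, -0.955]), array([ 0.318, -0.895]), array([0.287, 0.811])]
brown [355.  214.9] [ 290  182  132   66 7270] [array([ 0.59, -0.05]), array([ 0.617, -0.454]), array([ 0.436, -0.458]), array([ 0.41 , -0.061])]
black [241.5 177.7] [219 158  44  30 575] [0.633 0.1  ]
black [461.1 185.5] [442 179  38  14 212] [ 0.604 -0.592]
black [500.5 266.4] [499 254   5  26 101] [ 0.349 -0.699]
black [547.5 279.8] [535 277  25   7 163] [ 0.307 -0.841]
black [  9.  322.3] [  0 304  17  34 184] [0.195 0.797]
black [551.4 385.6] [543 378  17  17 179] [-0.004 -0.825]
```

View pics/c1.png

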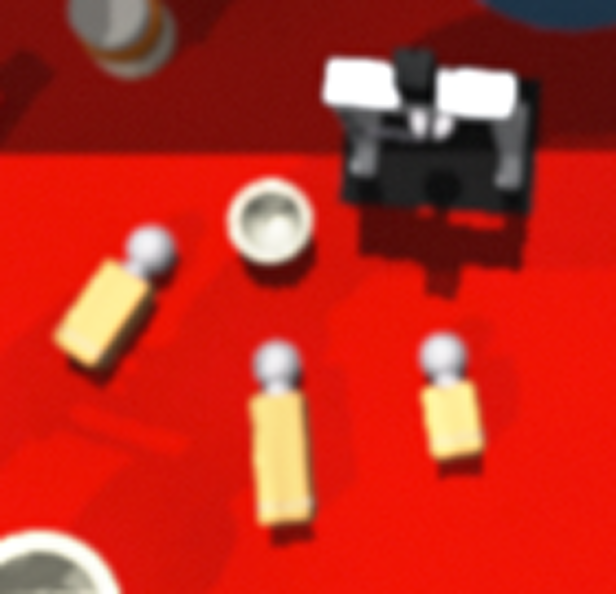

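Candidates in raw px: (242,235) has a 16 px body, so it is the short mill. (163,211) at 22 px is the medium and (203,244) at 29 px is the tall. All are beech with a grey ball, so they match the listed mills. The red one doesn't match. I'll start with the short mill.

```bash
python3 - <<'E'
from h import *
for n,b,h in(("S",(242.4,235.1),(240.5,221.2)),("T",(203.5,243.5),(202.6,223.1)),("M",(162.6,210.8),(173.2,197.0))):
    B=ray("top",*b,.025);P=ray("top",*h,.017);d=P-B;print(n,B[:2].round(4),P[:2].round(4),np.arctan2(d[1],d[0]).round(3))
print("board",ray("top",355,214.9,.006)[:2].round(3))
plan(.493,.102,.10,1.73)
E
```

```text
S [0.4502 0.0948] [0.4938 0.1015] 0.153
T [0.4255 0.2129] [0.4888 0.218 ] 0.081
M [0.5268 0.3398] [0.5709 0.3103] -0.589
board [ 0.512 -0.254]
t0.1 shares [ 11.09 -19.37  -3.76] turn 6.4 yaw 1.218 j6 -0.0 grip 1.001 0.0 F [-0.1 -0.3 -0.6] tilt [-0.    -0.001]
```

Call:
{"name": "arm_command", "arguments": {
  "rows": [0.555,-0.97,-0.1,0,0,0.32,0.555,-0.97,-0.1,0,0,0.32,0.555,-0.97,-0.1,0,0,0.32,0.555,-0.97,-0.1,0,0,0.32,0.555,-0.97,-0.1,0,0,0.32],
  "claw": 0.15,
  "force": 6
}}

```text
clock: 0.57
position: [0.2856, 0.4639, 0.1817]
ee_rot: [0.111, 0.994, -0.0, -0.0]
wrist_force: [0.7, 0.9, 0.2]
grip_width: 0.661
grasp_force: 0.0
```

Call:
{"name": "arm_command", "arguments": {
  "rows": [0.555,-0.97,-0.1,0,0,0.32,0.555,-0.97,-0.1,0,0,0.32,0.555,-0.97,-0.1,0,0,0.32,0.555,-0.97,-0.1,0,0,0.32,0.555,-0.97,-0.1,0,0,0.32]
}}

```text
clock: 0.98
position: [0.355, 0.3427, 0.1694]
ee_rot: [0.048, 0.999, -0.0, -0.0]
wrist_force: [0.6, 0.6, -0.2]
grip_width: 0.576
grasp_force: 0.0
```

Call:
{"name": "arm_command", "arguments": {
  "rows": [0.555,-0.97,-0.1,0,0,0.32,0.555,-0.97,-0.1,0,0,0.32,0.555,-0.97,-0.1,0,0,0.32,0.555,-0.97,-0.1,0,0,0.32,0.555,-0.97,-0.1,0,0,0.32]
}}

```text
clock: 1.4
position: [0.4244, 0.2214, 0.1569]
ee_rot: [-0.016, 1.0, -0.0, -0.0]
wrist_force: [0.9, -0.2, -0.1]
grip_width: 0.573
grasp_force: 0.0
```

Call:
{"name": "arm_command", "arguments": {
  "rows": [0.555,-0.97,-0.4,0,0,0.32,0.555,-0.97,-0.5,0,0,0.32,0.555,-0.97,-0.5,0,0,0.32,0.555,-0.97,-0.5,0,0,0.32,0.555,-0.97,-0.5,0,0,0.32]
}}

```text
clock: 1.82
position: [0.4939, 0.1002, 0.0965]
ee_rot: [-0.08, 0.997, 0.0, 0.0]
wrist_force: [1.3, 0.7, 0.7]
grip_width: 0.573
grasp_force: 0.0
```

```bash
python3 - <<'E'
from h import *
plan(.493,.102,.013,1.73)
im=capture("scene"); u,v=px("scene",[.49,.10,.03]).astype(int);print(u,v)
cv2.imwrite("pics/s1.png",cv2.resize(im[v-90:v+60,u-100:u+100],(800,600),interpolation=cv2.INTER_CUBIC))
E
```

```text
t1.8 shares [-0.03  0.07 -3.34] turn -0.01 yaw 1.731 j6 -1.53 grip 0.573 0.0 F [1.3 0.7 0.7] tilt [0. 0.]
316 258
```

View pics/s1.png

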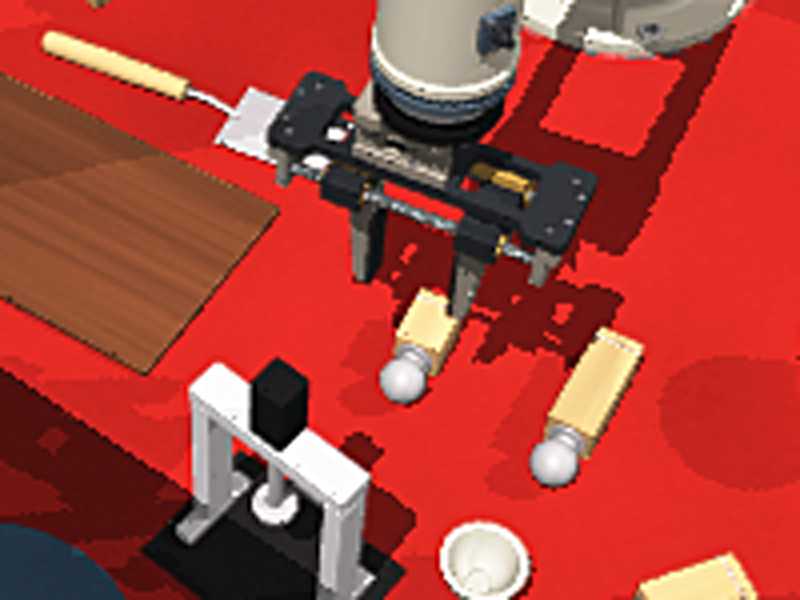

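```bash
python3 - <<'E'
from h import *
for n,h,a in(("S",69,.153),("T",109,.081),("M",89,-.589)):
    t=np.radians(np.linspace(0,90,11)); s=h*np.cos(t)-17*np.sin(t); z=h*np.sin(t)+17*np.cos(t)
    d=np.diff(np.c_[s*np.cos(a),s*np.sin(a),z],axis=0)/25; print(n); print(d.round(2).tolist())
E
```

```text
S
[[-0.14, -0.02, 0.42], [-0.2, -0.03, 0.4], [-0.26, -0.04, 0.36], [-0.31, -0.05, 0.31], [-0.36, -0.06, 0.26], [-0.39, -0.06, 0.2], [-0.42, -0.06, 0.14], [-0.44, -0.07, 0.07], [-0.44, -0.07, -0.0], [-0.43, -0.07, -0.07]]
T
[[-0.16, -0.01, 0.67], [-0.26, -0.02, 0.64], [-0.36, -0.03, 0.59], [-0.45, -0.04, 0.53], [-0.52, -0.04, 0.45], [-0.59, -0.05, 0.36], [-0.64, -0.05, 0.27], [-0.67, -0.05, 0.16], [-0.69, -0.06, 0.06], [-0.69, -0.06, -0.05]]
M
[[-0.12, 0.08, 0.55], [-0.19, 0.13, 0.52], [-0.26, 0.17, 0.48], [-0.32, 0.21, 0.42], [-0.37, 0.25, 0.36], [-0.41, 0.27, 0.28], [-0.44, 0.3, 0.2], [-0.46, 0.31, 0.12], [-0.47, 0.32, 0.03], [-0.47, 0.31, -0.06]]
```

Call:
{"name": "arm_command", "arguments": {
  "rows": [0,0.05,-0.9,0,0,0,0,0,-0.9,0,0,0,0,0,-0.9,0,0,0,0,0,-0.64,0,0,0,0,0,0,0,0,0]
}}

```text
clock: 2.28
position: [0.491, 0.1022, 0.0108]
ee_rot: [-0.079, 0.997, -0.0, -0.003]
wrist_force: [-1.0, 0.2, -0.2]
grip_width: 0.574
grasp_force: 0.0
```

Call:
{"name": "arm_command", "arguments": {
  "rows": [0,0,0,0,0,0,0,0,0,0,0,0,0,0,0,0,0,0,0,0,0,0,0,0,0,0,0,0,0,0],
  "claw": -1,
  "force": 6
}}

```text
clock: 2.7
position: [0.4941, 0.1029, 0.0145]
ee_rot: [-0.08, 0.997, 0.0, 0.001]
wrist_force: [-0.1, 0.5, -0.5]
grip_width: 0.232
grasp_force: 0.0
```

```bash
python3 - <<'E'
from h import *
plan(.493,.102,.013,1.73)
im=capture("scene"); u,v=316,258
a=cv2.resize(im[v-50:v+40,u-60:u+60],(800,600),interpolation=cv2.INTER_CUBIC)
cv2.imwrite("pics/s2.png",a)
E
```

```text
t2.7 shares [-0.04 -0.04 -0.06] turn -0.0 yaw 1.73 j6 -1.53 grip 0.232 0.0 F [-0.1  0.5 -0.5] tilt [0.002 0.   ]
```

View pics/s2.png

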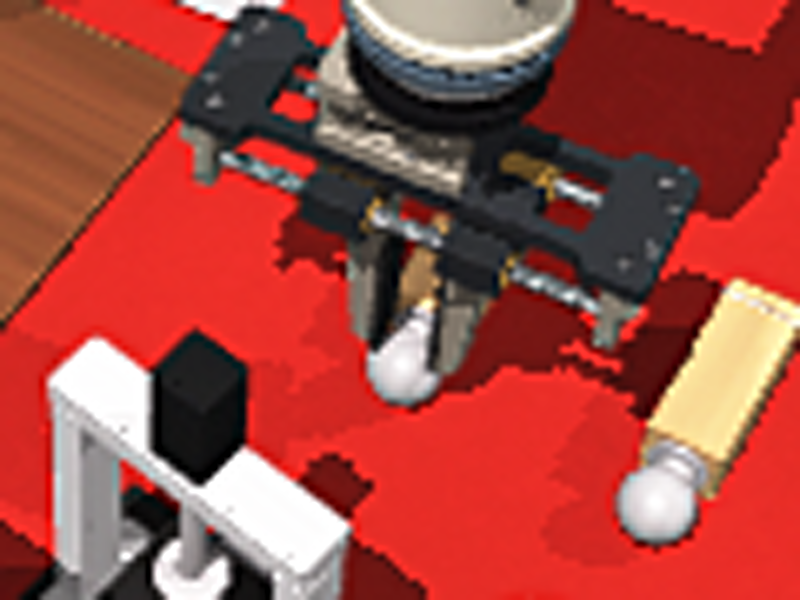

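The crop shows the ball at (402,365), ahead of the closed fingers. My ball position was too close to the base, so I'll measure it again.

```bash
python3 - <<'E'
from h import *
print(ray("scene",316.3,262.75,.017), "pre", ray("scene",216+402/4,168+381/4,.017),"T",ray("scene",256+657*.15,208+502*.15,.017), ray("scene",216+554/4,168+462/4,.017),"M",ray("scene",517/1.4,455/1.4,.017))
E
```

```text
[0.49522314 0.10371572 0.017     ] pre [0.49628818 0.10505839 0.017     ] T [0.4899036  0.22114749 0.017     ] [0.4905223  0.22134565 0.017     ] M [0.57292427 0.30973723 0.017     ]
```

Call:
{"name": "arm_command", "arguments": {
  "rows": [0,0,0,0,0,0,0,0,0,0,0,0,0,0,0,0,0,0,0,0,0,0,0,0],
  "claw": 0.15
}}

```text
clock: 3.08
position: [0.4934, 0.1028, 0.0136]
ee_rot: [-0.08, 0.997, -0.0, -0.0]
wrist_force: [-0.2, 0.8, 0.2]
grip_width: 0.459
grasp_force: 0.0
```

Call:
{"name": "arm_command", "arguments": {
  "rows": [0,0,1,0,0,0,0,0,1,0,0,0,-1,0,1,0,0,0,-1,0,0.3,0,0,0,-1,0,0,0,0,0]
}}

```text
clock: 3.5
position: [0.4192, 0.1031, 0.098]
ee_rot: [-0.079, 0.997, 0.0, 0.002]
wrist_force: [0.7, -0.4, 0.1]
grip_width: 0.572
grasp_force: 0.0
```

Call:
{"name": "arm_command", "arguments": {
  "rows": [-1,0,0,0,0,0,-1,0,0,0,0,0,-1,0,0,0,0,0,0,0,0,0,0,0]
}}

```text
clock: 3.83
position: [0.3382, 0.1019, 0.0954]
ee_rot: [-0.08, 0.997, -0.0, -0.002]
wrist_force: [-0.6, -0.2, 0.5]
grip_width: 0.576
grasp_force: 0.0
```

```bash
python3 - <<'E'
from h import *
cv2.imwrite("pics/c3.png",cv2.resize(capture("top")[180:270,150:270],(800,600),interpolation=cv2.INTER_CUBIC))
plan(.505,.104,.013,1.73)
E
```

```text
t3.9 shares [ 6.55  0.06 -3.32] turn -0.01 yaw 1.731 j6 -1.44 grip 0.571 0.0 F [0.4 0.5 0.6] tilt [-0.001 -0.   ]
```

View pics/c3.png

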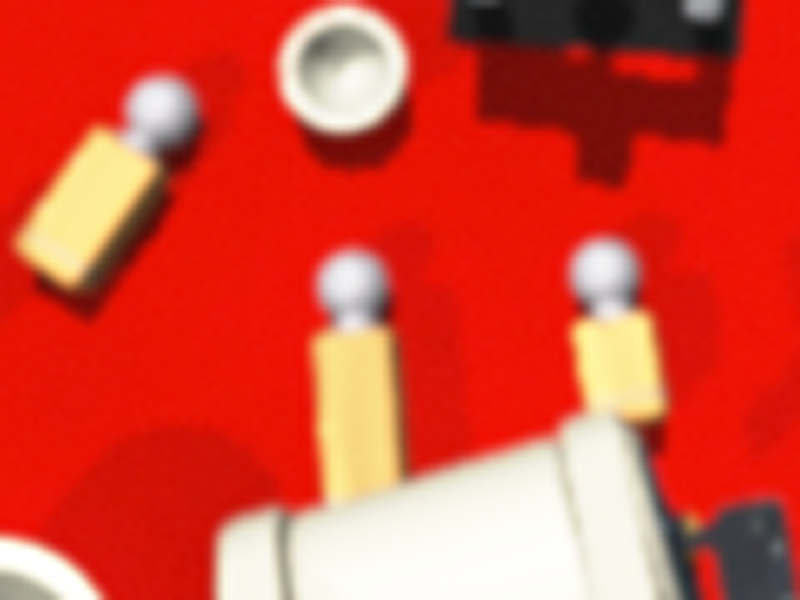

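```bash
python3 - <<'E'
from h import *
print("s1 tip expected",(px("scene",[.4939,.1002,.0855])-[216,168])*4)
print("s2 tip expected",(px("scene",[.494,.103,.0035])-[256,208])/.15, "ball", (px("scene",[.495,.103,.017])-[256,208])/.15)
for q in ([0,.1],[.0,-.1]): pass
im=capture("scene"); p=px("scene",[.338,.102,.087]).astype(int);print(p, [px("scene",[.338+dx,.102+sy*.0265,.085]) for dx in(-.01,.01) for sy in(-1,1)])
u,v=p;cv2.imwrite("pics/s3.png",cv2.resize(im[v-60:v+60,u-80:u+80],(800,600),interpolation=cv2.INTER_CUBIC))
E
```

```text
s1 tip expected [405.69191367 316.1084492 ]
s2 tip expected [399.69284979 380.54983775] ball [400.83765373 363.78223522]
[347 211] [array([341.46507061, 205.51371813]), array([357.67558729, 213.84582684]), array([337.87075429, 209.70518474]), array([354.16565169, 218.18344022])]
```

View pics/s3.png

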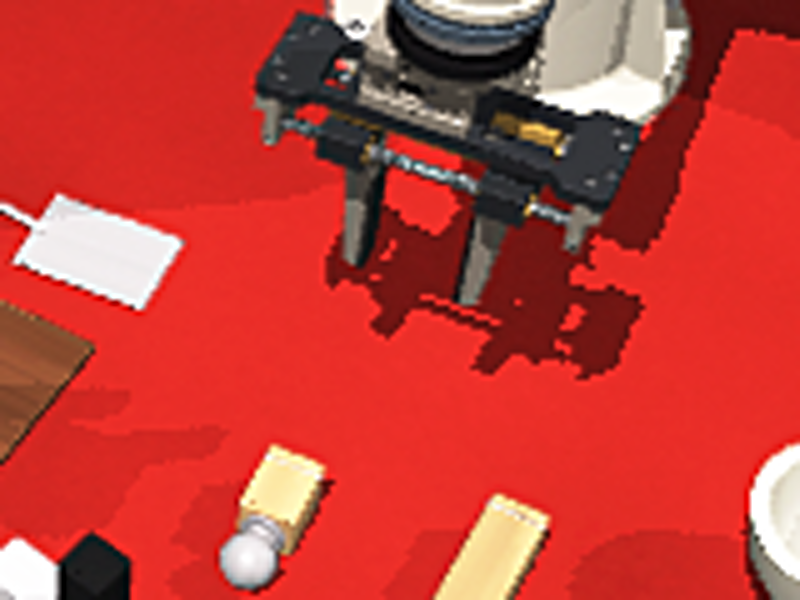

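In s3 the fingertips appear at crop (355,268) and (465,303), about 6 px above where I expected them. A gentle touch on bare table will tell whether the offset is in height.

Call:
{"name": "arm_command", "arguments": {
  "rows": [0,0,-1,0,0,0,0,0,-1,0,0,0,0,0,-1,0,0,0,0,0,-0.3,0,0,0,0,0,0,0,0,0]
}}

```text
clock: 4.35
position: [0.3431, 0.1025, 0.0122]
ee_rot: [-0.079, 0.997, -0.0, -0.002]
wrist_force: [-1.0, 1.0, 0.3]
grip_width: 0.575
grasp_force: 0.0
```

Call:
{"name": "arm_command", "arguments": {
  "rows": [0,0,-0.08,0,0,0,0,0,0,0,0,0]
}}

```text
clock: 4.52
position: [0.3445, 0.103, 0.0122]
ee_rot: [-0.079, 0.997, 0.0, 0.001]
wrist_force: [0.0, 0.1, 0.0]
grip_width: 0.576
grasp_force: 0.0
```

Call:
{"name": "arm_command", "arguments": {
  "rows": [0,0,-0.08,0,0,0,0,0,0,0,0,0]
}}

```text
clock: 4.68
position: [0.3442, 0.103, 0.0102]
ee_rot: [-0.08, 0.997, 0.0, 0.001]
wrist_force: [0.7, 0.3, -0.3]
grip_width: 0.572
grasp_force: 0.0
```

```bash
python3 - <<'E'
from h import *
plan(.338,.102,.013,1.73); s=sense();p=s["position"];print(p)
im=capture("scene"); u,v=px("scene",[p[0],p[1],.0]).astype(int); print(u,v)
cv2.imwrite("pics/s4.png",cv2.resize(im[v-60:v+60,u-80:u+80],(800,600),interpolation=cv2.INTER_CUBIC))
for dx in(-.01,0,.01): print((px("scene",[p[0]+dx,p[1],p[2]-.011])-[u-80,v-60])*5)
E
```

```text
t4.7 shares [-0.25 -0.04  0.11] turn 0.0 yaw 1.73 j6 -1.44 grip 0.572 0.0 F [ 0.7  0.3 -0.3] tilt [0.002 0.   ]
[0.34424832 0.10295345 0.01021214]
343 231
[409.32668347 295.12776258]
[400.81139246 305.65839861]
[392.22395532 316.27825584]
```

View pics/s4.png

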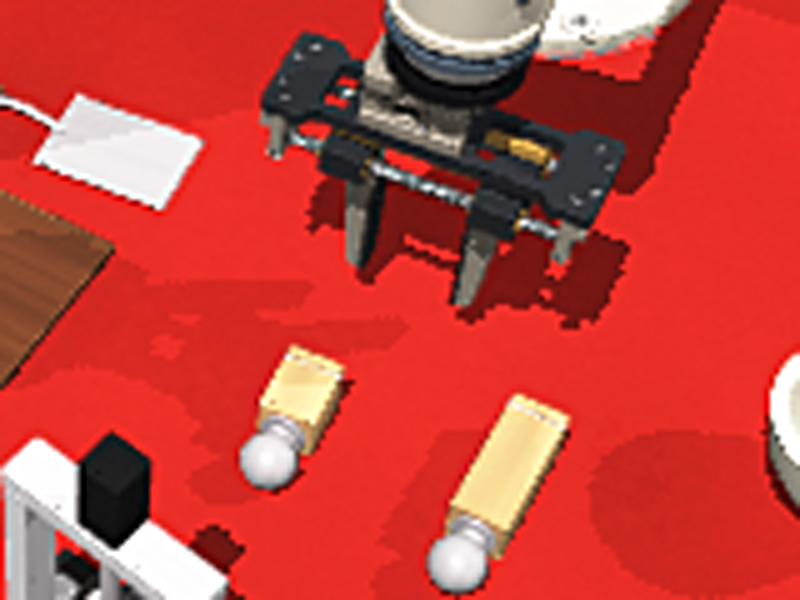

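The tips at crop (360,270) and (462,303) sit about 15–20 mm nearer the base than reported, and their shadows nearly touch them. I'll find the actual floor.

Call:
{"name": "arm_command", "arguments": {
  "rows": [0,0,-0.08,0,0,0,0,0,0,0,0,0]
}}

```text
clock: 4.9
position: [0.3436, 0.1028, 0.0077]
ee_rot: [-0.08, 0.997, 0.0, 0.0]
wrist_force: [-0.0, 0.9, -0.1]
grip_width: 0.573
grasp_force: 0.0
```

Call:
{"name": "arm_command", "arguments": {
  "rows": [0,0,-0.08,0,0,0,0,0,0,0,0,0]
}}

```text
clock: 5.07
position: [0.3434, 0.1027, 0.0054]
ee_rot: [-0.08, 0.997, -0.0, -0.0]
wrist_force: [-0.2, 1.4, -0.0]
grip_width: 0.578
grasp_force: 0.0
```

Call:
{"name": "arm_command", "arguments": {
  "rows": [0,0,-0.08,0,0,0,0,0,0,0,0,0]
}}

```text
clock: 5.23
position: [0.3433, 0.1027, 0.0033]
ee_rot: [-0.08, 0.997, -0.0, -0.0]
wrist_force: [-0.1, 0.3, -0.5]
grip_width: 0.575
grasp_force: 0.0
```

```bash
python3 - <<'E'
from h import *
s=sense();print(s)
E
```

```text
{'clock': 5.2333, 'joint_pos': array([ 2.86570338e-01,  2.85266360e-01,  2.32811275e+00, -5.23511407e-06,
        5.28524234e-01, -1.44341635e+00]), 'qd': array([-0.00128178, -0.00186225, -0.00049179,  0.00086691,  0.00941471,
       -0.00045475]), 'joint_torque': array([ 9.60836223e-04, -3.65818512e+01, -1.55386591e+01, -2.55390893e-03,
       -6.73978619e-03, -6.66416486e-05]), 'position': array([0.3433112 , 0.10273019, 0.00332849]), 'ee_rot': array([-7.95134163e-02,  9.96833784e-01, -3.32147418e-05, -1.51757555e-04]), 'wrist_force': array([-0.09661377,  0.27570376, -0.46711283]), 'moment': array([ 0.05479271, -0.01031018, -0.03588581]), 'grasp_force': 0.0, 'grip_width': 0.5749443650260335}
```

Call:
{"name": "arm_command", "arguments": {
  "rows": [0,0,-0.1,0,0,0,0,0,0,0,0,0]
}}

```text
clock: 5.4
position: [0.3433, 0.1027, 0.0008]
ee_rot: [-0.08, 0.997, -0.0, -0.0]
wrist_force: [-0.2, -0.4, -0.8]
grip_width: 0.576
grasp_force: 0.0
```

Call:
{"name": "arm_command", "arguments": {
  "rows": [0,0,-0.1,0,0,0,0,0,0,0,0,0]
}}

```text
clock: 5.57
position: [0.3433, 0.1027, -0.0017]
ee_rot: [-0.08, 0.997, -0.0, -0.0]
wrist_force: [0.5, 0.0, -0.8]
grip_width: 0.573
grasp_force: 0.0
```

Call:
{"name": "arm_command", "arguments": {
  "rows": [0,0,-0.1,0,0,0,0,0,0,0,0,0]
}}

```text
clock: 5.73
position: [0.3433, 0.1027, -0.0042]
ee_rot: [-0.079, 0.997, -0.0, -0.0]
wrist_force: [0.1, -0.1, 0.9]
grip_width: 0.572
grasp_force: 0.0
```

Call:
{"name": "arm_command", "arguments": {
  "rows": [0,0,-0.1,0,0,0,0,0,0,0,0,0]
}}

```text
clock: 5.9
position: [0.3433, 0.1027, -0.0067]
ee_rot: [-0.08, 0.997, -0.0, -0.0]
wrist_force: [-0.2, 1.2, 0.5]
grip_width: 0.574
grasp_force: 0.0
```

Call:
{"name": "arm_command", "arguments": {
  "rows": [0,0,-0.1,0,0,0,0,0,0,0,0,0]
}}

```text
clock: 6.07
position: [0.3433, 0.1027, -0.0092]
ee_rot: [-0.08, 0.997, -0.0, -0.0]
wrist_force: [-0.0, 0.9, -0.2]
grip_width: 0.573
grasp_force: 0.0
```

Call:
{"name": "arm_command", "arguments": {
  "rows": [0,0,-0.1,0,0,0,0,0,0,0,0,0]
}}

```text
clock: 6.23
position: [0.3434, 0.1027, -0.0117]
ee_rot: [-0.08, 0.997, -0.0, -0.0]
wrist_force: [-0.7, 0.4, 0.6]
grip_width: 0.571
grasp_force: 0.0
```

Call:
{"name": "arm_command", "arguments": {
  "rows": [0,0,-0.1,0,0,0,0,0,0,0,0,0]
}}

```text
clock: 6.4
position: [0.3433, 0.1027, -0.0142]
ee_rot: [-0.08, 0.997, -0.0, -0.0]
wrist_force: [-0.4, -0.2, -0.4]
grip_width: 0.573
grasp_force: 0.0
```

Call:
{"name": "arm_command", "arguments": {
  "rows": [0,0,-0.1,0,0,0,0,0,0,0,0,0]
}}

```text
clock: 6.57
position: [0.3433, 0.1027, -0.0167]
ee_rot: [-0.08, 0.997, -0.0, -0.0]
wrist_force: [-0.1, -0.4, 0.5]
grip_width: 0.575
grasp_force: 0.0
```

```bash
python3 - <<'E'
from h import *
p=sense()["position"];print(p)
im=capture("scene"); u,v=343,231
cv2.imwrite("pics/s5.png",cv2.resize(im[v-60:v+60,u-80:u+80],(800,600),interpolation=cv2.INTER_CUBIC))
for z in (0,.01,.02): print((px("scene",[p[0],p[1],z])-[u-80,v-60])*5)
E
```

```text
[ 0.34332755  0.10273052 -0.01668996]
[401.43843878 303.68703537]
[403.52941622 293.17260026]
[405.64559433 282.53144408]
```

View pics/s5.png

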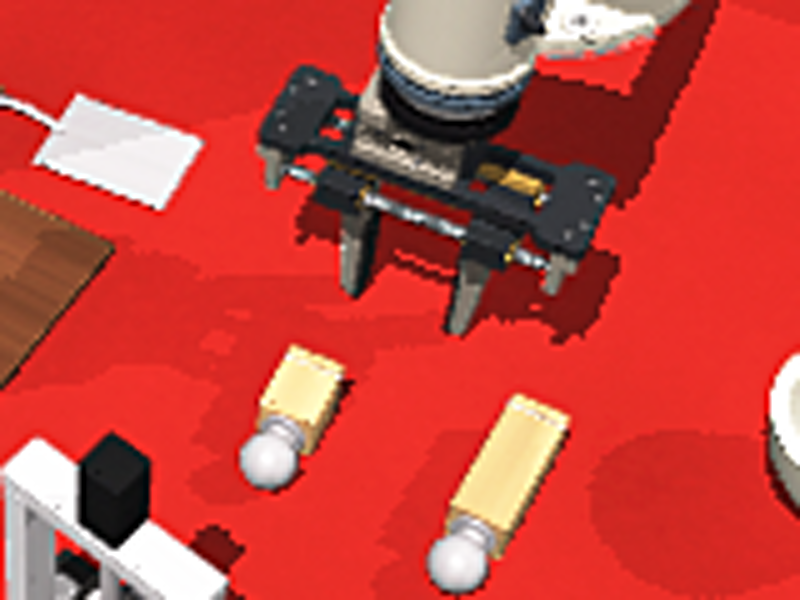

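The tips, now at (352,297) and (458,333), project at about z≈0. So true height is roughly reported +28 mm. I'll continue to contact.

Call:
{"name": "arm_command", "arguments": {
  "rows": [0,0,-0.06,0,0,0,0,0,0,0,0,0]
}}

```text
clock: 6.78
position: [0.3434, 0.1027, -0.0181]
ee_rot: [-0.08, 0.997, -0.0, -0.0]
wrist_force: [0.4, -0.6, 0.2]
grip_width: 0.576
grasp_force: 0.0
```

Call:
{"name": "arm_command", "arguments": {
  "rows": [0,0,-0.06,0,0,0,0,0,0,0,0,0]
}}

```text
clock: 6.95
position: [0.3434, 0.1027, -0.0196]
ee_rot: [-0.08, 0.997, -0.0, -0.0]
wrist_force: [0.2, 0.2, 0.3]
grip_width: 0.572
grasp_force: 0.0
```

Call:
{"name": "arm_command", "arguments": {
  "rows": [0,0,-0.06,0,0,0,0,0,0,0,0,0]
}}

```text
clock: 7.12
position: [0.3435, 0.1028, -0.0198]
ee_rot: [-0.08, 0.997, -0.0, -0.0]
wrist_force: [-7.0, -2.5, 37.9]
grip_width: 0.573
grasp_force: 19.2
```

Call:
{"name": "arm_command", "arguments": {
  "rows": [0,0,0.8,0,0,0,0,0,1,0,0,0,1,0,0.4,0,0,0,1,0,0,0,0,0,1,0,0,0,0,0]
}}

```text
clock: 7.53
position: [0.4201, 0.1029, 0.0352]
ee_rot: [-0.08, 0.997, 0.0, 0.001]
wrist_force: [0.7, -0.1, -0.7]
grip_width: 0.576
grasp_force: 0.0
```

Call:
{"name": "arm_command", "arguments": {
  "rows": [1,0,0,0,0,0,1,0,0,0,0,0,1,0,0,0,0,0,0.06,0,0,0,0,0,0,0,0,0,0,0]
}}

```text
clock: 7.95
position: [0.4959, 0.1027, 0.0339]
ee_rot: [-0.079, 0.997, 0.0, 0.0]
wrist_force: [-0.8, -0.6, 0.7]
grip_width: 0.574
grasp_force: 0.0
```

```bash
sed -i 's/d=(np.array(\[x,y,z\])-s\["position"\])/d=(np.array([x,y,z])-s["position"]-BIAS)/; s/^def plan/BIAS=np.array([0,0,.0307])\ndef plan/' h.py; python3 - <<'E'
from h import *
plan(.495,.103,.013,1.73)
p=sense()["position"]+BIAS; print(p)
im=capture("scene"); u,v=316,250
cv2.imwrite("pics/s6.png",cv2.resize(im[v-45:v+45,u-60:u+60],(800,600),interpolation=cv2.INTER_CUBIC))
d=.010*np.array([np.cos(.16),np.sin(.16)]); e=.0265*np.array([-np.sin(.16),np.cos(.16)])
for a in(-1,1):
  for b in (-1,1):
    q=p[:2]+a*d+b*e;print(a,b,(px("scene",[*q,p[2]-.011])-[u-60,v-45])/.15)
E
```

```text
t8.0 shares [-0.03  0.01 -2.06] turn 0.01 yaw 1.729 j6 -1.53 grip 0.574 0.0 F [-0.8 -0.6  0.7] tilt [0. 0.]
[0.49586047 0.10271875 0.06457501]
-1 -1 [356.2769061  291.12855196]
-1 1 [476.20291975 340.15261959]
1 -1 [335.91720755 326.70129824]
1 1 [456.81217473 376.72239975]
```

View pics/s6.png

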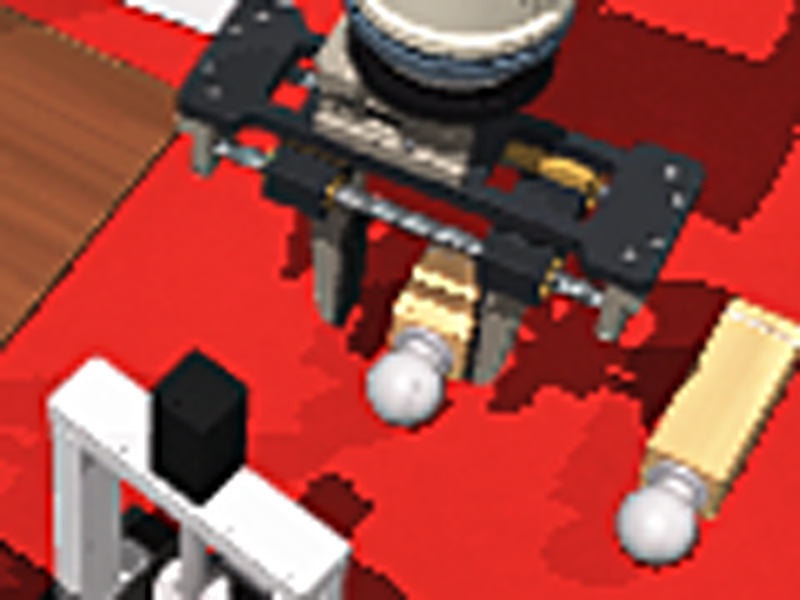

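Call:
{"name": "arm_command", "arguments": {
  "rows": [0.1,-0.15,-1,0,0,0,0,0,-0.7,0,0,0,0,0,-0.33,0,0,0,0,0,0,0,0,0]
}}

```text
clock: 8.33
position: [0.4946, 0.0986, -0.0182]
ee_rot: [-0.08, 0.997, -0.0, -0.002]
wrist_force: [-1.3, -0.3, -0.1]
grip_width: 0.573
grasp_force: 0.0
```

Call:
{"name": "arm_command", "arguments": {
  "rows": [0,0,0,0,0,0,0,0,0,0,0,0,0,0,0,0,0,0,0,0,0,0,0,0,0,0,0,0,0,0],
  "claw": -1,
  "force": 6
}}

```text
clock: 8.75
position: [0.4982, 0.0993, -0.0159]
ee_rot: [-0.079, 0.997, 0.0, 0.001]
wrist_force: [1.5, 1.1, 1.5]
grip_width: 0.34
grasp_force: 6.0
```

Call:
{"name": "arm_command", "arguments": {
  "rows": [0,0,0,0,0,0,0,0,0,0,0,0]
}}

```text
clock: 8.92
position: [0.4983, 0.0993, -0.0162]
ee_rot: [-0.079, 0.997, 0.0, 0.001]
wrist_force: [1.7, 0.2, 2.9]
grip_width: 0.34
grasp_force: 6.0
```

Gripped: 31 mm opening at 6 N. Next I raise it on its arc.

Call:
{"name": "arm_command", "arguments": {
  "rows": [-0.14,-0.02,0.42,0,0,0,-0.2,-0.03,0.4,0,0,0,-0.26,-0.04,0.36,0,0,0,-0.31,-0.05,0.31,0,0,0,-0.36,-0.06,0.26,0,0,0]
}}

```text
clock: 9.33
position: [0.4651, 0.0939, 0.0283]
ee_rot: [-0.08, 0.997, 0.0, 0.0]
wrist_force: [-1.1, -0.6, -0.0]
grip_width: 0.338
grasp_force: 6.0
```

Call:
{"name": "arm_command", "arguments": {
  "rows": [-0.39,-0.06,0.2,0,0,0,-0.42,-0.06,0.14,0,0,0,-0.44,-0.07,0.07,0,0,0,-0.44,-0.07,0.02,0,0,0,-0.43,-0.07,0,0,0,0]
}}

```text
clock: 9.75
position: [0.411, 0.0855, 0.0377]
ee_rot: [-0.08, 0.997, -0.0, -0.0]
wrist_force: [-0.4, -0.2, -0.9]
grip_width: 0.34
grasp_force: 6.0
```

Call:
{"name": "arm_command", "arguments": {
  "rows": [0,0,0,0,0,0,0,0,0.1,0,0,0,0,0,0.2,0,0,0,0,0,0.2,0,0,0,0,0,0,0,0,0]
}}

```text
clock: 10.17
position: [0.4138, 0.0859, 0.0512]
ee_rot: [-0.08, 0.997, 0.0, 0.001]
wrist_force: [0.7, 0.1, -1.2]
grip_width: 0.342
grasp_force: 6.0
```

```bash
python3 - <<'E'
from h import *
p=sense()["position"]+BIAS; plan(.505,-.126,p[2]+.02,1.7); print(p)
im=capture("scene"); u,v=px("scene",[*p[:2],.04]).astype(int)
cv2.imwrite("pics/s7.png",cv2.resize(im[v-45:v+45,u-60:u+60],(640,480),interpolation=cv2.INTER_CUBIC))
E
```

```text
t10.2 shares [ 3.65 -8.48  0.8 ] turn -0.37 yaw 1.73 j6 -1.53 grip 0.342 6.0 F [ 0.7  0.1 -1.2] tilt [0.001 0.   ]
[0.41377501 0.08593101 0.08187035]
```

View pics/s7.png

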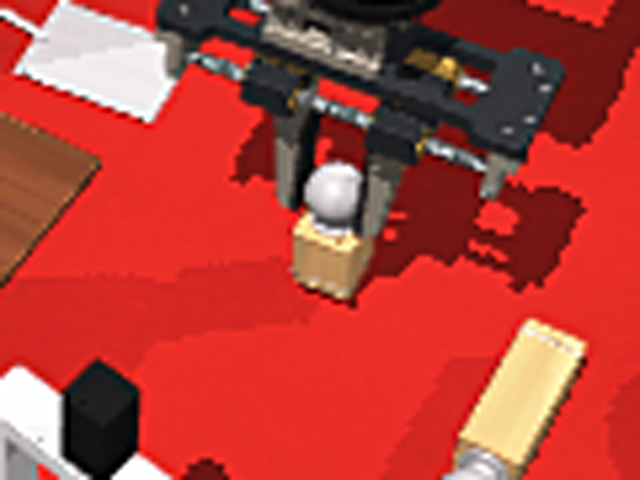

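The short mill hangs upright at crop (333,240). Next I carry it to the near end of the board.

Call:
{"name": "arm_command", "arguments": {
  "rows": [0.13,-0.3,0.1,0,0,0,0.22,-0.5,0.1,0,0,0,0.3,-0.7,0.1,0,0,0,0.3,-0.7,0,0,0,0,0.3,-0.7,0,0,0,0],
  "force": 12
}}

```text
clock: 10.63
position: [0.4446, 0.012, 0.058]
ee_rot: [-0.08, 0.997, -0.0, 0.0]
wrist_force: [-0.4, -0.3, -2.3]
grip_width: 0.338
grasp_force: 12.0
```

Call:
{"name": "arm_command", "arguments": {
  "rows": [0.3,-0.7,0,0,0,0,0.3,-0.7,0,0,0,0,0.3,-0.7,0,0,0,0,0.3,-0.7,0,0,0,0,0.3,-0.7,0,0,0,0]
}}

```text
clock: 11.05
position: [0.4818, -0.0758, 0.0578]
ee_rot: [-0.079, 0.997, -0.0, -0.0]
wrist_force: [0.9, -0.5, -2.2]
grip_width: 0.336
grasp_force: 12.0
```

Call:
{"name": "arm_command", "arguments": {
  "rows": [0.3,-0.7,0,0,0,0,0.26,-0.6,0,0,0,0,0.17,-0.4,0,0,0,0,0.11,-0.25,0,0,0,0,0.05,-0.13,0,0,0,0]
}}

```text
clock: 11.47
position: [0.5039, -0.1271, 0.0577]
ee_rot: [-0.079, 0.997, 0.0, -0.0]
wrist_force: [0.3, 0.4, -1.4]
grip_width: 0.334
grasp_force: 12.0
```

Call:
{"name": "arm_command", "arguments": {
  "rows": [0,0,0,0,0,0,0,0,0,0,0,0,0,0,0,0,0,0]
}}

```text
clock: 11.72
position: [0.5032, -0.1256, 0.0578]
ee_rot: [-0.08, 0.997, 0.0, -0.0]
wrist_force: [-0.2, 0.1, -1.6]
grip_width: 0.338
grasp_force: 12.0
```

```bash
python3 - <<'E'
from h import *
plan(.505,-.126,.073)
E
```

```text
t11.7 shares [ 0.07 -0.02 -0.62] turn 0.0 yaw 1.73 j6 -1.98 grip 0.338 12.0 F [-0.2  0.1 -1.6] tilt [-0.001  0.   ]
```

Call:
{"name": "arm_command", "arguments": {
  "rows": [0,0,-0.25,0,0,0,0,0,-0.2,0,0,0,0,0,0,0,0,0],
  "force": 6
}}

```text
clock: 11.97
position: [0.5028, -0.1257, 0.0454]
ee_rot: [-0.08, 0.997, 0.0, -0.001]
wrist_force: [-0.0, -0.3, -2.6]
grip_width: 0.341
grasp_force: 6.0
```

Call:
{"name": "arm_command", "arguments": {
  "rows": [0,0,-0.1,0,0,0,0,0,0,0,0,0]
}}

```text
clock: 12.13
position: [0.5035, -0.126, 0.0438]
ee_rot: [-0.08, 0.997, 0.0, -0.0]
wrist_force: [-0.1, 0.2, -0.5]
grip_width: 0.34
grasp_force: 6.0
```

Call:
{"name": "arm_command", "arguments": {
  "rows": [0,0,-0.07,0,0,0,0,0,0,0,0,0]
}}

```text
clock: 12.3
position: [0.504, -0.1261, 0.0427]
ee_rot: [-0.079, 0.997, 0.0, 0.0]
wrist_force: [-1.5, 1.7, 4.8]
grip_width: 0.34
grasp_force: 6.0
```

Call:
{"name": "arm_command", "arguments": {
  "rows": [0,0,0,0,0,0,0,0,0,0,0,0,0,0,0,0,0,0],
  "claw": 0.15
}}

```text
clock: 12.55
position: [0.5039, -0.1263, 0.0424]
ee_rot: [-0.08, 0.997, -0.0, 0.0]
wrist_force: [0.1, -0.3, -0.3]
grip_width: 0.535
grasp_force: 0.0
```

Call:
{"name": "arm_command", "arguments": {
  "rows": [0,0,0.5,0,0,0,0,0,1,0,0,0,0,0,1,0,0,0,0,0,0.5,0,0,0]
}}

```text
clock: 12.88
position: [0.5049, -0.1266, 0.1197]
ee_rot: [-0.08, 0.997, -0.0, 0.001]
wrist_force: [0.8, -0.4, 0.8]
grip_width: 0.572
grasp_force: 0.0
```

```bash
sed -i 's/BIAS=.*/BIAS=np.array([-.002,.004,.0307])/' h.py; python3 - <<'E'
from h import *
plan(.4895,.2195,.0138,1.652)
E
```

```text
t12.9 shares [-0.53 13.68 -5.47] turn -0.97 yaw 1.73 j6 -1.98 grip 0.572 0.0 F [ 0.8 -0.4  0.8] tilt [ 0.003 -0.001]
```

Call:
{"name": "arm_command", "arguments": {
  "rows": [-0.04,0.9,0,0,0,-0.065,-0.04,0.9,0,0,0,-0.065,-0.04,0.9,0,0,0,-0.065,-0.04,0.9,0,0,0,-0.065,-0.04,0.9,0,0,0,-0.065]
}}

```text
clock: 13.3
position: [0.4986, -0.0129, 0.1175]
ee_rot: [-0.066, 0.998, -0.0, 0.0]
wrist_force: [0.2, -0.6, 0.2]
grip_width: 0.576
grasp_force: 0.0
```

Call:
{"name": "arm_command", "arguments": {
  "rows": [-0.04,0.9,0,0,0,-0.065,-0.04,0.9,0,0,0,-0.065,-0.04,0.9,0,0,0,-0.065,-0.04,0.9,0,0,0,-0.065,-0.04,0.9,0,0,0,-0.065]
}}

```text
clock: 13.72
position: [0.4936, 0.0998, 0.1174]
ee_rot: [-0.053, 0.999, -0.0, 0.0]
wrist_force: [0.1, -0.7, 0.0]
grip_width: 0.573
grasp_force: 0.0
```

Call:
{"name": "arm_command", "arguments": {
  "rows": [-0.04,0.9,-0.5,0,0,-0.065,-0.04,0.9,-0.7,0,0,-0.065,-0.04,0.9,-0.7,0,0,-0.065,-0.01,0.9,-0.7,0,0,-0.065,0,0.6,-0.4,0,0,-0.06]
}}

```text
clock: 14.13
position: [0.4897, 0.2052, 0.0408]
ee_rot: [-0.041, 0.999, -0.0, -0.0]
wrist_force: [-0.8, -0.2, -0.0]
grip_width: 0.577
grasp_force: 0.0
```

Call:
{"name": "arm_command", "arguments": {
  "rows": [0,0.48,0,0,0,0,0,0,0,0,0,0,0,0,0,0,0,0]
}}

```text
clock: 14.38
position: [0.4908, 0.216, 0.0429]
ee_rot: [-0.041, 0.999, -0.0, 0.0]
wrist_force: [-0.4, -0.7, -1.0]
grip_width: 0.571
grasp_force: 0.0
```

```bash
python3 - <<'E'
from h import *
plan(.4895,.2195,.0138,1.652)
im=capture("scene"); hsv=cv2.cvtColor(im,cv2.COLOR_BGR2HSV).astype(int)
b=(hsv[...,1]<60)&(hsv[...,2]>120)
for m,s,c in blobs(b,60):
    if 250<c[0]<400 and 200<c[1]<360: print(c.round(1),s, ray("scene",*c,.017)[:2].round(3))
E
```

```text
t14.4 shares [ 0.03 -0.02 -2.39] turn -0.02 yaw 1.654 j6 -1.24 grip 0.571 0.0 F [-0.4 -0.7 -1. ] tilt [0.001 0.   ]
[285.4 200.5] [263 190  41  23 453] [ 0.356 -0.1  ]
[371.2 213.6] [ 352  194   42   39 1146] [0.245 0.14 ]
[250.7 212.9] [246 208  11  13  96] [ 0.461 -0.155]
[355.7 244.4] [345 237  24  15  93] [0.375 0.16 ]
[287.8 288.2] [263 259  46  70 934] [0.608 0.087]
[354.9 281.4] [349 274  13  15 142] [0.484 0.219]
[336.6 308.2] [326 299  23  20 345] [0.581 0.221]
[370.7 324.2] [363 318  17  14 163] [0.569 0.312]
```

Call:
{"name": "arm_command", "arguments": {
  "rows": [0,0,-1,0,0,0,0,0,-0.9,0,0,0,0,0,-0.48,0,0,0,0,0,0,0,0,0]
}}

```text
clock: 14.77
position: [0.4898, 0.2146, -0.0184]
ee_rot: [-0.04, 0.999, -0.0, -0.001]
wrist_force: [-0.3, 0.3, -0.9]
grip_width: 0.574
grasp_force: 0.0
```

Call:
{"name": "arm_command", "arguments": {
  "rows": [0,0,0,0,0,0,0,0,0,0,0,0,0,0,0,0,0,0,0,0,0,0,0,0,0,0,0,0,0,0],
  "claw": -1,
  "force": 6
}}

```text
clock: 15.18
position: [0.4913, 0.2161, -0.0162]
ee_rot: [-0.041, 0.999, 0.0, 0.001]
wrist_force: [1.2, -0.3, 4.3]
grip_width: 0.339
grasp_force: 6.0
```

Call:
{"name": "arm_command", "arguments": {
  "rows": [0,0,0,0,0,0,0,0,0,0,0,0]
}}

```text
clock: 15.35
position: [0.4914, 0.2161, -0.0165]
ee_rot: [-0.041, 0.999, 0.0, 0.001]
wrist_force: [2.3, -0.4, 3.6]
grip_width: 0.34
grasp_force: 6.0
```

Call:
{"name": "arm_command", "arguments": {
  "rows": [-0.16,-0.01,0.67,0,0,0,-0.26,-0.02,0.64,0,0,0,-0.36,-0.03,0.59,0,0,0,-0.45,-0.04,0.53,0,0,0,-0.52,-0.04,0.45,0,0,0]
}}

```text
clock: 15.77
position: [0.4464, 0.2123, 0.0555]
ee_rot: [-0.041, 0.999, 0.0, 0.0]
wrist_force: [1.1, 1.0, -0.7]
grip_width: 0.341
grasp_force: 6.0
```

Call:
{"name": "arm_command", "arguments": {
  "rows": [-0.59,-0.05,0.36,0,0,0,-0.64,-0.05,0.27,0,0,0,-0.6,-0.05,0.16,0,0,0,-0.5,-0.05,0.06,0,0,0,-0.5,-0.05,0.02,0,0,0]
}}

```text
clock: 16.18
position: [0.3754, 0.2062, 0.077]
ee_rot: [-0.041, 0.999, 0.0, 0.0]
wrist_force: [-0.3, 1.4, 1.3]
grip_width: 0.338
grasp_force: 6.0
```

Call:
{"name": "arm_command", "arguments": {
  "rows": [-0.2,-0.02,0,0,0,0,-0.2,0,0.1,0,0,0,0,0,0.2,0,0,0,0,0,0.3,0,0,0,0,0,0,0,0,0]
}}

```text
clock: 16.6
position: [0.367, 0.2059, 0.0927]
ee_rot: [-0.041, 0.999, 0.0, 0.001]
wrist_force: [2.1, 0.3, -2.5]
grip_width: 0.339
grasp_force: 6.0
```

```bash
python3 - <<'E'
from h import *
p=sense()["position"]+BIAS; print(p)
plan(.522,-.382,.117+.012)
im=capture("scene"); hsv=cv2.cvtColor(im,cv2.COLOR_BGR2HSV).astype(int)
H,S,V=hsv[...,0],hsv[...,1],hsv[...,2]
for m,s,c in blobs((H>12)&(H<32)&(S>50)&(V>110),60):
    if 220<c[0]<420 and 150<c[1]<360: print("beech",c.round(1),s)
print(px("scene",[*p[:2],p[2]+.002-.109]),px("scene",[*p[:2],p[2]+.002-.022]))
E
```

```text
[0.36495233 0.20990452 0.12335216]
t16.6 shares [  6.28 -23.68   0.23] turn 0.0 yaw 1.652 j6 -1.14 grip 0.339 6.0 F [ 2.1  0.3 -2.5] tilt [0.001 0.001]
beech [236.3 151.4] [222 138  33  32 532]
beech [244.3 183.7] [227 176  36  17 205]
beech [251.7 224.1] [244 215  16  18 183]
beech [374.3 243.5] [366 230  18  27 292]
beech [389.9 317.6] [375 306  30  24 424]
[372.92456356 250.68117774] [378.66802934 231.50076946]
```

Call:
{"name": "arm_command", "arguments": {
  "rows": [0,-0.2,0.2,0,0,0,0.1,-0.4,0.2,0,0,0,0.2,-0.6,0,0,0,0,0.2,-0.85,0,0,0,0,0.2,-0.85,0,0,0,0],
  "force": 12
}}

```text
clock: 17.07
position: [0.3838, 0.1317, 0.102]
ee_rot: [-0.041, 0.999, -0.0, 0.0]
wrist_force: [1.0, -0.1, -1.9]
grip_width: 0.341
grasp_force: 12.0
```

Call:
{"name": "arm_command", "arguments": {
  "rows": [0.2,-0.85,0,0,0,0,0.2,-0.85,0,0,0,0,0.2,-0.85,0,0,0,0,0.2,-0.85,0,0,0,0,0.2,-0.85,0,0,0,0]
}}

```text
clock: 17.48
position: [0.4084, 0.0248, 0.1019]
ee_rot: [-0.041, 0.999, -0.0, -0.0]
wrist_force: [-0.2, -0.3, -1.9]
grip_width: 0.337
grasp_force: 12.0
```

Call:
{"name": "arm_command", "arguments": {
  "rows": [0.2,-0.85,0,0,0,0,0.2,-0.85,0,0,0,0,0.1,-0.85,0,0,0,0,0,-0.85,0,0,0,0,0,-0.85,0,0,0,0]
}}

```text
clock: 17.9
position: [0.4206, -0.0814, 0.1019]
ee_rot: [-0.041, 0.999, -0.0, -0.0]
wrist_force: [1.2, 0.8, -2.7]
grip_width: 0.337
grasp_force: 12.0
```

Call:
{"name": "arm_command", "arguments": {
  "rows": [0,-0.85,0,0,0,0,0,-0.85,0,0,0,0,0,-0.85,0,0,0,0,0,-0.85,0,0,0,0,0,-0.85,0,0,0,0]
}}

```text
clock: 18.32
position: [0.4202, -0.1876, 0.1019]
ee_rot: [-0.041, 0.999, -0.0, -0.0]
wrist_force: [0.1, -0.3, -2.8]
grip_width: 0.338
grasp_force: 12.0
```

Call:
{"name": "arm_command", "arguments": {
  "rows": [0,-0.85,0,0,0,0,0,-0.85,0,0,0,0,0,-0.85,0,0,0,0,0,-0.85,0,0,0,0,0,-0.85,0,0,0,0]
}}

```text
clock: 18.73
position: [0.42, -0.2938, 0.1018]
ee_rot: [-0.041, 0.999, 0.0, -0.0]
wrist_force: [-0.2, -0.7, -1.2]
grip_width: 0.34
grasp_force: 12.0
```

Call:
{"name": "arm_command", "arguments": {
  "rows": [0,-0.85,0,0,0,0,0,-0.85,0,0,0,0,0,-0.85,0,0,0,0,0.1,-0.6,0,0,0,0,0.2,-0.4,0,0,0,0]
}}

```text
clock: 19.15
position: [0.4272, -0.383, 0.1017]
ee_rot: [-0.04, 0.999, -0.0, -0.0]
wrist_force: [-0.1, 0.4, -1.7]
grip_width: 0.341
grasp_force: 12.0
```

Call:
{"name": "arm_command", "arguments": {
  "rows": [0.3,-0.25,0,0,0,0,0.5,-0.14,0,0,0,0,0.6,0,0,0,0,0,0.6,0,0,0,0,0,0.6,0,0,0,0,0]
}}

```text
clock: 19.57
position: [0.4942, -0.3901, 0.1015]
ee_rot: [-0.041, 0.999, 0.0, -0.0]
wrist_force: [0.3, -0.8, -1.5]
grip_width: 0.335
grasp_force: 12.0
```

Call:
{"name": "arm_command", "arguments": {
  "rows": [0.5,0,0,0,0,0,0.4,0,0,0,0,0,0.2,0,0,0,0,0,0,0,0,0,0,0,0,0,0,0,0,0]
}}

```text
clock: 19.98
position: [0.5206, -0.3902, 0.1014]
ee_rot: [-0.041, 0.999, 0.0, -0.0]
wrist_force: [-0.6, 0.5, -2.6]
grip_width: 0.34
grasp_force: 12.0
```

```bash
python3 - <<'E'
from h import *
plan(.522,-.382,.1145)
E
```

```text
t20.0 shares [ 0.14  0.17 -0.7 ] turn 0.0 yaw 1.653 j6 -2.3 grip 0.34 12.0 F [-0.6  0.5 -2.6] tilt [-0.001  0.   ]
```

Call:
{"name": "arm_command", "arguments": {
  "rows": [0.1,0.16,-0.3,0,0,0,0,0,-0.3,0,0,0,0,0,0,0,0,0],
  "force": 6
}}

```text
clock: 20.23
position: [0.5221, -0.3855, 0.0846]
ee_rot: [-0.041, 0.999, 0.001, -0.001]
wrist_force: [-0.3, 0.8, -2.2]
grip_width: 0.342
grasp_force: 6.0
```

Call:
{"name": "arm_command", "arguments": {
  "rows": [0,0,-0.1,0,0,0,0,0,0,0,0,0]
}}

```text
clock: 20.4
position: [0.5229, -0.3863, 0.0834]
ee_rot: [-0.041, 0.999, 0.0, -0.0]
wrist_force: [0.8, 0.3, -1.7]
grip_width: 0.342
grasp_force: 6.0
```

Call:
{"name": "arm_command", "arguments": {
  "rows": [0,0,-0.07,0,0,0,0,0,0,0,0,0]
}}

```text
clock: 20.57
position: [0.5236, -0.3867, 0.0824]
ee_rot: [-0.041, 0.999, -0.0, 0.0]
wrist_force: [0.5, -0.9, -1.6]
grip_width: 0.341
grasp_force: 6.0
```

Call:
{"name": "arm_command", "arguments": {
  "rows": [0,0,-0.06,0,0,0,0,0,0,0,0,0]
}}

```text
clock: 20.73
position: [0.5243, -0.387, 0.0818]
ee_rot: [-0.041, 0.999, -0.001, 0.001]
wrist_force: [0.4, 0.2, 3.5]
grip_width: 0.341
grasp_force: 6.0
```

Call:
{"name": "arm_command", "arguments": {
  "rows": [0,0,-0.05,0,0,0,0,0,0,0,0,0]
}}

```text
clock: 20.9
position: [0.5244, -0.3871, 0.0809]
ee_rot: [-0.041, 0.999, -0.001, 0.001]
wrist_force: [-0.3, 1.3, 8.5]
grip_width: 0.34
grasp_force: 6.0
```

Call:
{"name": "arm_command", "arguments": {
  "rows": [0,0,0.05,0,0,0,0,0,0,0,0,0,0,0,0,0,0,0],
  "claw": 0.15
}}

```text
clock: 21.15
position: [0.5234, -0.3866, 0.0809]
ee_rot: [-0.041, 0.999, -0.0, 0.0]
wrist_force: [0.1, 0.2, 0.2]
grip_width: 0.534
grasp_force: 0.0
```

Call:
{"name": "arm_command", "arguments": {
  "rows": [0,0,0.5,0,0,0,0,0,1,0,0,0,0,0,1,0,0,0,0,0,0.5,0,0,0]
}}

```text
clock: 21.48
position: [0.5245, -0.3874, 0.1594]
ee_rot: [-0.041, 0.999, -0.001, 0.001]
wrist_force: [0.8, -1.0, -0.7]
grip_width: 0.577
grasp_force: 0.0
```

```bash
cat >> h.py <<'E'
def beech(n,box,lo=12,v=110,a=60):
    hsv=cv2.cvtColor(capture(n),cv2.COLOR_BGR2HSV).astype(int); H,S,V=hsv[...,0],hsv[...,1],hsv[...,2]
    for nm,mk in(("beech",(H>lo)&(H<32)&(S>50)&(V>v)),("grey",(S<60)&(V>120))):
        for m,s,c in blobs(mk,a):
            if box[0]<c[0]<box[1] and box[2]<c[1]<box[3]: print(n,nm,c.round(1),s,"z.017",ray(n,*c,.017)[:2].round(3))
E
python3 - <<'E'
from h import *
plan(.501,.20,.16,.982);plan(.572,.310,.0138,.982)
beech("scene",(150,420,150,360)); beech("top",(150,260,180,270),14,140)
for m,l in(((.502,-.122),.085),((.522,-.383),.125)): print(px("scene",[*m,.006]),px("scene",[*m,l-.01]))
E
```

```text
t21.5 shares [-0.86 23.33 -1.2 ] turn -8.38 yaw 1.652 j6 -2.29 grip 0.577 0.0 F [ 0.8 -1.  -0.7] tilt [ 0.003 -0.002]
t21.5 shares [ 1.98 27.73 -7.05] turn -8.38 yaw 1.652 j6 -2.29 grip 0.577 0.0 F [ 0.8 -1.  -0.7] tilt [ 0.003 -0.002]
scene beech [239.1 153. ] [223 138  33  32 458] z.017 [ 0.271 -0.358]
scene beech [177.  186.4] [171 175  13  25 177] z.017 [ 0.514 -0.414]
scene beech [244.5 183.8] [227 176  36  17 200] z.017 [ 0.376 -0.249]
scene beech [251.8 224.2] [244 215  16  18 182] z.017 [ 0.494 -0.125]
scene beech [389.9 317.9] [375 306  30  24 412] z.017 [0.525 0.342]
scene grey [175.8 170. ] [172 165   9  13  79] z.017 [ 0.462 -0.472]
scene grey [285.3 200.5] [262 190  42  23 454] z.017 [ 0.356 -0.101]
scene grey [251.1 213.5] [246 207  11  15 114] z.017 [ 0.462 -0.153]
scene grey [285.2 288.9] [ 260  259   50   70 1170] z.017 [0.613 0.083]
scene grey [336.6 308.3] [326 299  23  20 351] z.017 [0.582 0.221]
scene grey [370.8 324.3] [363 318  17  14 168] z.017 [0.569 0.312]
top beech [162.8 210.7] [153 200  21  23 245] z.017 [0.528 0.341]
top grey [201.3 190.3] [193 181  17  18 231] z.017 [0.591 0.224]
top grey [173.2 196.7] [169 192  10  11  72] z.017 [0.572 0.31 ]
[250.86819909 228.73494529] [249.89702607 213.52197018]
[182.72661165 194.51979952] [176.85303575 169.3874941 ]
```

Call:
{"name": "arm_command", "arguments": {
  "rows": [-0.04,0.9,0,0,0,-0.33,-0.04,0.9,0,0,0,-0.33,-0.04,0.9,0,0,0,-0.33,-0.04,0.9,0,0,0,-0.33,-0.04,0.9,0,0,0,-0.33]
}}

```text
clock: 22.0
position: [0.5174, -0.2726, 0.1544]
ee_rot: [0.026, 1.0, 0.0, -0.001]
wrist_force: [1.2, 0.8, -0.1]
grip_width: 0.573
grasp_force: 0.0
```

Call:
{"name": "arm_command", "arguments": {
  "rows": [-0.04,0.9,0,0,0,-0.33,-0.04,0.9,0,0,0,-0.33,-0.04,0.9,0,0,0,-0.33,-0.04,0.9,0,0,0,-0.33,-0.04,0.9,0,0,0,-0.33]
}}

```text
clock: 22.42
position: [0.5124, -0.1602, 0.1545]
ee_rot: [0.092, 0.996, 0.0, -0.001]
wrist_force: [0.5, 0.9, 0.2]
grip_width: 0.574
grasp_force: 0.0
```

Call:
{"name": "arm_command", "arguments": {
  "rows": [-0.04,0.9,0,0,0,-0.33,-0.04,0.9,0,0,0,-0.33,-0.04,0.9,0,0,0,-0.33,-0.04,0.9,0,0,0,-0.33,-0.04,0.9,0,0,0,-0.33]
}}

```text
clock: 22.83
position: [0.5074, -0.0479, 0.1546]
ee_rot: [0.157, 0.988, -0.0, -0.001]
wrist_force: [0.6, 0.1, -0.5]
grip_width: 0.575
grasp_force: 0.0
```

Call:
{"name": "arm_command", "arguments": {
  "rows": [-0.04,0.9,0,0,0,-0.33,-0.04,0.9,0,0,0,-0.33,-0.04,0.9,0,0,0,-0.33,-0.04,0.9,0,0,0,-0.33,-0.04,0.9,0,0,0,-0.33]
}}

```text
clock: 23.25
position: [0.5024, 0.0645, 0.1546]
ee_rot: [0.222, 0.975, -0.0, -0.001]
wrist_force: [-0.1, -0.4, -0.2]
grip_width: 0.575
grasp_force: 0.0
```

Call:
{"name": "arm_command", "arguments": {
  "rows": [-0.04,0.9,0,0,0,-0.33,-0.04,0.9,0,0,0,-0.33,-0.04,0.9,0,0,0,-0.33,-0.04,0.9,0,0,0,-0.33,-0.04,0.9,0,0,0,-0.33]
}}

```text
clock: 23.67
position: [0.4974, 0.1768, 0.1546]
ee_rot: [0.286, 0.958, -0.001, -0.001]
wrist_force: [0.1, -0.1, -0.1]
grip_width: 0.574
grasp_force: 0.0
```

Call:
{"name": "arm_command", "arguments": {
  "rows": [0.4,0.9,0,0,0,-0.13,0.6,0.9,-0.5,0,0,0,0.6,0.9,-0.9,0,0,0,0.6,0.9,-0.9,0,0,0,0.6,0.9,-0.9,0,0,0]
}}

```text
clock: 24.08
position: [0.5683, 0.2894, 0.0737]
ee_rot: [0.29, 0.957, -0.0, -0.0]
wrist_force: [0.3, 0.2, -0.5]
grip_width: 0.58
grasp_force: 0.0
```

```bash
python3 - <<'E'
from h import *
plan(.572,.310,.0138,.982)
E
```

```text
t24.1 shares [ 0.23  0.67 -3.62] turn -0.0 yaw 0.982 j6 -0.51 grip 0.58 0.0 F [ 0.3  0.2 -0.5] tilt [-0.001 -0.001]
```

Call:
{"name": "arm_command", "arguments": {
  "rows": [0.23,0.67,-0.6,0,0,0,0,0,-1,0,0,0,0,0,-0.9,0,0,0,0,0,-0.7,0,0,0,0,0,-0.35,0,0,0]
}}

```text
clock: 24.5
position: [0.5717, 0.3041, -0.0169]
ee_rot: [0.29, 0.957, -0.002, -0.002]
wrist_force: [0.3, 0.2, -0.8]
grip_width: 0.573
grasp_force: 0.0
```

Call:
{"name": "arm_command", "arguments": {
  "rows": [0,0,0,0,0,0,0,0,0,0,0,0]
}}

```text
clock: 24.67
position: [0.5738, 0.3049, -0.0134]
ee_rot: [0.29, 0.957, -0.0, -0.0]
wrist_force: [0.2, -0.3, -0.5]
grip_width: 0.574
grasp_force: 0.0
```

```bash
python3 - <<'E'
from h import *
plan(.572,.310,.0138,.982)
im=capture("scene"); u,v=px("scene",[.572,.31,.03]).astype(int)
cv2.imwrite("pics/s8.png",cv2.resize(im[v-45:v+45,u-60:u+60],(640,480),interpolation=cv2.INTER_CUBIC))
E
```

```text
t24.7 shares [ 0.01  0.04 -0.14] turn 0.0 yaw 0.982 j6 -0.5 grip 0.574 0.0 F [ 0.2 -0.3 -0.5] tilt [-0.001 -0.001]
```

View pics/s8.png

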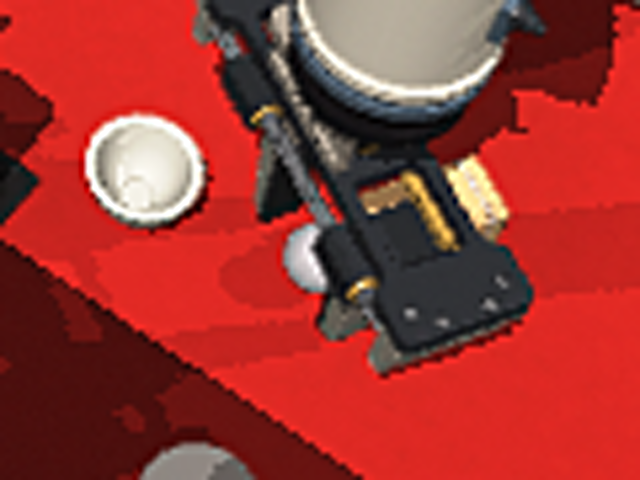

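The ball at (305,257) sits between the fingers at (268,215) and (340,325). I'll close on it.

Call:
{"name": "arm_command", "arguments": {
  "rows": [0,0,-0.1,0,0,0,0,0,0,0,0,0,0,0,0,0,0,0,0,0,0,0,0,0,0,0,0,0,0,0],
  "claw": -1,
  "force": 6
}}

```text
clock: 25.13
position: [0.5747, 0.3054, -0.0148]
ee_rot: [0.29, 0.957, 0.0, 0.0]
wrist_force: [0.2, -1.2, 2.7]
grip_width: 0.34
grasp_force: 6.0
```

Call:
{"name": "arm_command", "arguments": {
  "rows": [0,0,0,0,0,0,0,0,0,0,0,0]
}}

```text
clock: 25.3
position: [0.5748, 0.3054, -0.0149]
ee_rot: [0.29, 0.957, 0.0, 0.001]
wrist_force: [1.9, -0.5, 3.1]
grip_width: 0.336
grasp_force: 6.0
```

Call:
{"name": "arm_command", "arguments": {
  "rows": [-0.12,0.08,0.55,0,0,0,-0.19,0.13,0.52,0,0,0,-0.26,0.17,0.48,0,0,0,-0.32,0.21,0.42,0,0,0,-0.37,0.25,0.36,0,0,0]
}}

```text
clock: 25.72
position: [0.5422, 0.327, 0.0447]
ee_rot: [0.29, 0.957, 0.001, 0.0]
wrist_force: [0.0, -0.7, -1.8]
grip_width: 0.341
grasp_force: 6.0
```

Call:
{"name": "arm_command", "arguments": {
  "rows": [-0.41,0.27,0.28,0,0,0,-0.44,0.3,0.2,0,0,0,-0.46,0.31,0.12,0,0,0,-0.4,0.28,0.05,0,0,0,-0.35,0.23,0.02,0,0,0]
}}

```text
clock: 26.13
position: [0.4895, 0.3618, 0.0595]
ee_rot: [0.29, 0.957, -0.0, -0.0]
wrist_force: [0.9, -0.7, -2.2]
grip_width: 0.34
grasp_force: 6.0
```

Call:
{"name": "arm_command", "arguments": {
  "rows": [-0.15,0.1,0,0,0,0,-0.1,0.07,0.1,0,0,0,0,0,0.2,0,0,0,0,0,0.3,0,0,0,0,0,0,0,0,0]
}}

```text
clock: 26.55
position: [0.4861, 0.3656, 0.0761]
ee_rot: [0.29, 0.957, 0.001, 0.001]
wrist_force: [0.8, -0.1, -1.0]
grip_width: 0.34
grasp_force: 6.0
```

```bash
python3 - <<'E'
from h import *
p=sense()["position"]+BIAS; print(p)
plan(.42,-.252,.12,1.636);plan(.512,-.252,.095,1.636)
beech("scene",(150,420,160,360)); beech("top",(200,440,150,270),14,140)
print(px("scene",[*p[:2],p[2]+.002-.089]),px("scene",[*p[:2],p[2]+.002-.022]))
E
```

```text
[0.48412788 0.36955864 0.10675188]
t26.6 shares [ -2.57 -24.86   0.53] turn 8.18 yaw 0.982 j6 -0.34 grip 0.34 6.0 F [ 0.8 -0.1 -1. ] tilt [0.002 0.001]
t26.6 shares [  1.11 -24.86  -0.47] turn 8.18 yaw 0.982 j6 -0.34 grip 0.34 6.0 F [ 0.8 -0.1 -1. ] tilt [0.002 0.001]
scene beech [177.3 185.5] [171 173  15  27 179] z.017 [ 0.51  -0.417]
scene beech [244.3 183.7] [227 176  36  17 205] z.017 [ 0.376 -0.249]
scene beech [251.7 224.2] [244 216  16  17 180] z.017 [ 0.494 -0.125]
scene beech [410.3 306.9] [403 294  19  24 235] z.017 [0.466 0.371]
scene grey [176.1 169.1] [172 165  10   9  72] z.017 [ 0.458 -0.474]
scene grey [285.4 200.5] [263 190  41  23 452] z.017 [ 0.356 -0.1  ]
scene grey [250.7 212.9] [246 208  11  13  96] z.017 [ 0.461 -0.155]
scene grey [282.1 284.4] [261 259  47  57 916] z.017 [0.607 0.068]
scene grey [412.9 293.1] [409 287   9  15  84] z.017 [0.425 0.359]
scene grey [336.6 308.2] [326 299  22  20 340] z.017 [0.581 0.221]
top beech [357.  260.3] [337 255  41  12 232] z.017 [ 0.371 -0.254]
top grey [221.6 158.7] [213 153  18  12 177] z.017 [0.692 0.162]
top grey [245.7 162. ] [233 155  24  16 237] z.017 [0.68  0.086]
top grey [201.2 190.7] [193 182  17  18 218] z.017 [0.59  0.224]
top grey [406.2 205.3] [401 200  11  11  95] z.017 [ 0.54  -0.412]
top grey [314.6 217.1] [310 212  10  11  88] z.017 [ 0.505 -0.127]
top grey [309.3 269.5] [293 257  43  26 646] z.017 [ 0.345 -0.108]
[407.25906929 311.31552709] [413.86102686 297.91838393]
```

Call:
{"name": "arm_command", "arguments": {
  "rows": [0,-0.2,0.2,0,0,0.1,0,-0.4,0.2,0,0,0.2,0,-0.6,0,0,0,0.3,0,-0.85,0,0,0,0.3,0,-0.85,0,0,0,0.3],
  "force": 12
}}

```text
clock: 27.07
position: [0.4849, 0.2917, 0.0847]
ee_rot: [0.243, 0.97, -0.0, 0.0]
wrist_force: [0.4, -0.9, -2.1]
grip_width: 0.335
grasp_force: 12.0
```

Call:
{"name": "arm_command", "arguments": {
  "rows": [-0.2,-0.85,0,0,0,0.3,-0.25,-0.85,0,0,0,0.3,-0.25,-0.85,0,0,0,0.3,-0.25,-0.85,0,0,0,0.3,-0.25,-0.85,0,0,0,0.3]
}}

```text
clock: 27.48
position: [0.4545, 0.185, 0.0847]
ee_rot: [0.185, 0.983, -0.0, -0.0]
wrist_force: [-0.7, -1.1, -1.0]
grip_width: 0.341
grasp_force: 12.0
```

Call:
{"name": "arm_command", "arguments": {
  "rows": [-0.25,-0.85,0,0,0,0.3,-0.25,-0.85,0,0,0,0.3,-0.25,-0.85,0,0,0,0.3,-0.25,-0.85,0,0,0,0.3,-0.25,-0.85,0,0,0,0.3]
}}

```text
clock: 27.9
position: [0.4232, 0.0789, 0.0848]
ee_rot: [0.125, 0.992, -0.0, 0.0]
wrist_force: [0.0, -0.0, -1.5]
grip_width: 0.338
grasp_force: 12.0
```

Call:
{"name": "arm_command", "arguments": {
  "rows": [-0.1,-0.85,0,0,0,0.3,0,-0.85,0,0,0,0.3,0,-0.85,0,0,0,0.3,0,-0.85,0,0,0,0.3,0,-0.85,0,0,0,0.3]
}}

```text
clock: 28.32
position: [0.4209, -0.0274, 0.0849]
ee_rot: [0.066, 0.998, -0.0, 0.0]
wrist_force: [0.2, 0.6, -1.1]
grip_width: 0.338
grasp_force: 12.0
```

Call:
{"name": "arm_command", "arguments": {
  "rows": [0,-0.85,0,0,0,0.3,0,-0.85,0,0,0,0.3,0,-0.85,0,0,0,0.3,0,-0.85,0,0,0,0.3,0,-0.85,0,0,0,0.3]
}}

```text
clock: 28.73
position: [0.4208, -0.1337, 0.0848]
ee_rot: [0.006, 1.0, -0.0, 0.0]
wrist_force: [-0.1, 0.6, -0.9]
grip_width: 0.342
grasp_force: 12.0
```

Call:
{"name": "arm_command", "arguments": {
  "rows": [0,-0.85,0,0,0,0.3,0,-0.85,0,0,0,0.3,0,-0.85,0,0,0,0.3,0,-0.7,0,0,0,0.28,0,-0.6,0,0,0,0]
}}

```text
clock: 29.15
position: [0.4208, -0.2302, 0.0848]
ee_rot: [-0.041, 0.999, -0.0, 0.0]
wrist_force: [0.1, -0.5, -1.4]
grip_width: 0.338
grasp_force: 12.0
```

Call:
{"name": "arm_command", "arguments": {
  "rows": [0,-0.5,0,0,0,0,0.1,-0.35,0,0,0,0,0.3,-0.25,0,0,0,0,0.5,0,0,0,0,0,0.6,0,0,0,0,0]
}}

```text
clock: 29.57
position: [0.4595, -0.2559, 0.0846]
ee_rot: [-0.04, 0.999, 0.0, -0.0]
wrist_force: [-0.8, 0.5, -0.7]
grip_width: 0.335
grasp_force: 12.0
```

Call:
{"name": "arm_command", "arguments": {
  "rows": [0.6,0,0,0,0,0,0.6,0,0,0,0,0,0.5,0,0,0,0,0,0.3,0,0,0,0,0,0.1,0,0,0,0,0]
}}

```text
clock: 29.98
position: [0.5129, -0.2555, 0.0845]
ee_rot: [-0.041, 0.999, -0.0, 0.0]
wrist_force: [0.3, 0.3, -1.4]
grip_width: 0.333
grasp_force: 12.0
```

Call:
{"name": "arm_command", "arguments": {
  "rows": [0,0,0,0,0,0,0,0,0,0,0,0]
}}

```text
clock: 30.15
position: [0.5107, -0.2556, 0.0844]
ee_rot: [-0.041, 0.999, 0.0, -0.0]
wrist_force: [0.7, 0.4, -1.5]
grip_width: 0.335
grasp_force: 12.0
```

```bash
python3 - <<'E'
from h import *
plan(.512,-.252,.0935,1.636)
print("S",ray("top",314.6,217.1,.075),"T",ray("top",406.2,205.3,.115))
E
```

```text
t30.1 shares [ 0.13 -0.02 -0.86] turn -0.21 yaw 1.653 j6 -2.12 grip 0.335 12.0 F [ 0.7  0.4 -1.5] tilt [-0.001  0.   ]
S [ 0.49780739 -0.12257643  0.075     ] T [ 0.52523051 -0.38400878  0.115     ]
```

Call:
{"name": "arm_command", "arguments": {
  "rows": [0.1,0,-0.3,0,0,0,0,0,-0.35,0,0,0,0,0,0,0,0,0],
  "force": 6
}}

```text
clock: 30.4
position: [0.5123, -0.2555, 0.0664]
ee_rot: [-0.041, 0.999, 0.001, -0.001]
wrist_force: [-1.4, 0.3, -2.5]
grip_width: 0.339
grasp_force: 6.0
```

Call:
{"name": "arm_command", "arguments": {
  "rows": [0,0,-0.1,0,0,0,0,0,0,0,0,0]
}}

```text
clock: 30.57
position: [0.5134, -0.256, 0.0655]
ee_rot: [-0.041, 0.999, 0.0, -0.0]
wrist_force: [0.5, -0.0, -2.0]
grip_width: 0.341
grasp_force: 6.0
```

Call:
{"name": "arm_command", "arguments": {
  "rows": [0,0,-0.06,0,0,0,0,0,0,0,0,0]
}}

```text
clock: 30.73
position: [0.5142, -0.2563, 0.0649]
ee_rot: [-0.041, 0.999, -0.0, 0.001]
wrist_force: [-0.8, 0.6, 2.7]
grip_width: 0.342
grasp_force: 6.0
```

Call:
{"name": "arm_command", "arguments": {
  "rows": [0,0,-0.06,0,0,0,0,0,0,0,0,0]
}}

```text
clock: 30.9
position: [0.5145, -0.2563, 0.0638]
ee_rot: [-0.041, 0.999, -0.0, 0.001]
wrist_force: [-0.5, 1.2, 6.2]
grip_width: 0.338
grasp_force: 6.0
```

Call:
{"name": "arm_command", "arguments": {
  "rows": [0,0,0.06,0,0,0,0,0,0,0,0,0,0,0,0,0,0,0],
  "claw": 0.15
}}

```text
clock: 31.15
position: [0.5138, -0.2561, 0.0644]
ee_rot: [-0.041, 0.999, -0.0, 0.0]
wrist_force: [-0.1, -0.2, -0.5]
grip_width: 0.533
grasp_force: 0.0
```

Call:
{"name": "arm_command", "arguments": {
  "rows": [0,0,0.5,0,0,0,0,0,1,0,0,0,0,0,1,0,0,0,0,0,1,0,0,0,-0.5,0.5,0.8,0,0,0]
}}

```text
clock: 31.57
position: [0.5034, -0.2452, 0.1748]
ee_rot: [-0.041, 0.999, -0.001, 0.002]
wrist_force: [0.5, 0.3, 0.1]
grip_width: 0.574
grasp_force: 0.0
```

Call:
{"name": "arm_command", "arguments": {
  "rows": [-0.9,0.9,0.8,0,0,0,-0.9,0.9,0.8,0,0,0,-0.9,0.9,0.8,0,0,0,-0.9,0.9,0.8,0,0,0,-0.9,0.9,0.5,0,0,0]
}}

```text
clock: 31.98
position: [0.388, -0.1303, 0.2668]
ee_rot: [-0.041, 0.999, -0.0, 0.001]
wrist_force: [0.1, 0.4, 1.2]
grip_width: 0.576
grasp_force: 0.0
```

```bash
python3 - <<'E'
from h import *
plan(.5,0,.2)
for n,box in(("top",(205,270,145,200)),("scene",(245,325,250,340))):
    im=capture(n); hsv=cv2.cvtColor(im,cv2.COLOR_BGR2HSV).astype(int); V=hsv[...,2];S=hsv[...,1]
    x0,x1,y0,y1=box
    for nm,mk in(("black",V<55),("white",(S<60)&(V>150))):
        for m,s,c in blobs(mk,20):
            if x0<c[0]<x1 and y0<c[1]<y1: print(n,nm,c.round(1),s)
    cv2.imwrite(f"pics/_{n}.png",im)
beech("scene",(150,300,160,240)); beech("top",(290,430,170,250),14,140)
a=cv2.imread("pics/_top.png")[145:200,205:270]; b=cv2.imread("pics/_scene.png")[250:340,245:325]
cv2.imwrite("pics/g.png",np.hstack([cv2.resize(a,(400,338),interpolation=cv2.INTER_NEAREST),cv2.resize(b,(300,338),interpolation=cv2.INTER_NEAREST)]))
E
```

```text
t32.0 shares [ 4.56  5.05 -3.9 ] turn 0.0 yaw 1.652 j6 -1.98 grip 0.576 0.0 F [0.1 0.4 1.2] tilt [ 0.002 -0.001]
top black [234.3 157.3] [230 152   9  12  90]
top black [241.9 177.4] [218 158  45  30 575]
top white [221.4 158.7] [213 153  18  12 172]
top white [247.  161.4] [239 156  18  15 201]
scene black [285.4 268.6] [279 258  14  22 247]
scene black [282.4 311.4] [ 251  281   66   57 1301]
scene white [285.2 288.1] [ 261  259   49   70 1092]
scene beech [177.  186.3] [171 175  13  25 178] z.017 [ 0.513 -0.415]
scene beech [244.8 184. ] [227 176  36  17 194] z.017 [ 0.376 -0.247]
scene beech [216.9 202.5] [209 192  17  22 248] z.017 [ 0.49  -0.265]
scene beech [251.8 224.2] [244 215  16  18 180] z.017 [ 0.494 -0.125]
scene grey [175.9 170.2] [172 165   9  13  82] z.017 [ 0.462 -0.471]
scene grey [214.9 189.6] [210 184  11  15 103] z.017 [ 0.452 -0.308]
scene grey [285.4 200.5] [263 190  41  23 453] z.017 [ 0.356 -0.1  ]
scene grey [251.1 214. ] [246 208  11  15 117] z.017 [ 0.463 -0.151]
top grey [406.7 204.5] [401 200  11  10  75] z.017 [ 0.542 -0.414]
```

View pics/g.png

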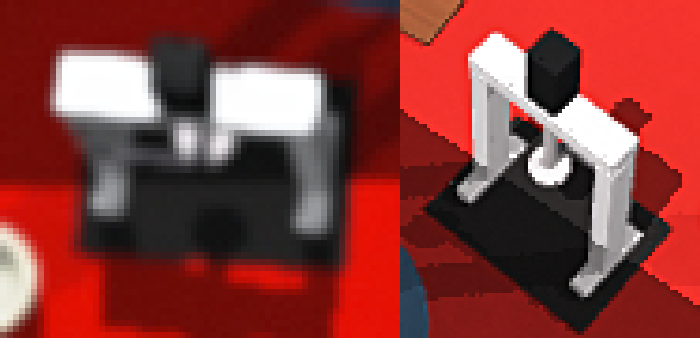

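The view shows the gauge upright on its mat. The handle is at scene px (285.4,268.6). The mat's corners are at crop (428,210), (582,332) and (668,230).

```bash
python3 - <<'E'
from h import *
f=lambda a,b:(245+(a-400)/3.75,250+b/3.75)
L,B,Rr=[ray("scene",*f(*q),.004)[:2] for q in((428,210),(582,332),(668,230))]
print("mat corners",L,B,Rr,"ctr",(L+Rr)/2)
print("handle sc",ray("scene",285.4,268.6,.181)[:2],"top",ray("top",234.3,157.3,.19)[:2])
a,b=ray("top",221.4,158.7,.156),ray("top",247,161.4,.156);print("beam",a[:2],b[:2],"mid",(a+b)[:2]/2,"yaw",np.arctan2(*(a-b)[1::-1]))
# legs' foot ends in scene (front foot tips)
c,d=[ray("scene",*f(*q),.006)[:2] for q in((468,195),(582,290))];print("foot fronts",c,d,np.arctan2(*(d-c)[::-1]))
# mills from scene ball blobs / bodies
for n,c,h in(("S",(314.6,217.1),.075),("T",(406.4,205),.115)):print(n,ray("top",*c,h)[:2])
for n,(x0,x1,y0),h in(("S",(246,257,208),.091),("M",(210,221,184),.111),("T",(172,181,165),.131)):
    u=(x0+x1-1)/2; r=(x1-x0)/2; print(n,"ball sc",ray("scene",u,y0+5.2,h-.016)[:2])
t=cv2.imread("pics/_top.png")[205:225,345:375]; g=cv2.cvtColor(t,cv2.COLOR_BGR2HSV).astype(int); print(px("top",[.512,-.252,.095]))
beech("top",(340,385,190,235),14,120,20)
E
```

```text
mat corners [0.69834328 0.04013232] [0.70802195 0.17606723] [0.61285749 0.1813631 ] ctr [0.65560039 0.11074771]
handle sc [0.65197142 0.10688231] top [0.65052179 0.10378466]
beam [0.65562486 0.14364317] [0.64736769 0.07152203] mid [0.65149627 0.1075826 ] yaw 1.4568024163087927
foot fronts [0.67367127 0.05592054] [0.68471676 0.15974292] 1.4648066103554729
S [ 0.49780739 -0.12257643]
T [ 0.52609982 -0.38462527]
S ball sc [ 0.49917814 -0.12023986]
M ball sc [ 0.50240322 -0.25138598]
T ball sc [ 0.52602867 -0.38250949]
[359.35454163 211.11689528]
top beech [353.7 213.5] [351 211   6   6  25] z.017 [ 0.515 -0.248]
```

Call:
{"name": "arm_command", "arguments": {
  "rows": [0.88,0.77,0,0,0,-0.2,0.88,0.77,0,0,0,-0.2,0.88,0.77,0,0,0,-0.2,0.88,0.77,0,0,0,-0.2,0.88,0.77,0,0,0,-0.2]
}}

```text
clock: 32.65
position: [0.5002, -0.0343, 0.2633]
ee_rot: [-0.0, 1.0, -0.0, -0.001]
wrist_force: [0.2, -0.3, -1.0]
grip_width: 0.573
grasp_force: 0.0
```

Call:
{"name": "arm_command", "arguments": {
  "rows": [0.88,0.77,0,0,0,-0.2,0.88,0.77,0,0,0,-0.2,0.88,0.77,0,0,0,-0.2,0.88,0.77,0,0,0,-0.2,0.88,0.77,0,0,0,-0.2]
}}

```text
clock: 33.07
position: [0.6103, 0.062, 0.2627]
ee_rot: [0.04, 0.999, -0.0, -0.001]
wrist_force: [0.1, -0.4, 0.2]
grip_width: 0.575
grasp_force: 0.0
```

Call:
{"name": "arm_command", "arguments": {
  "rows": [0.88,0.77,-0.5,0,0,-0.2,0.88,0.77,-0.8,0,0,-0.2,0,0,-0.8,0,0,0,0,0,0,0,0,0,0,0,0,0,0,0]
}}

```text
clock: 33.48
position: [0.652, 0.0994, 0.2095]
ee_rot: [0.055, 0.998, -0.001, -0.002]
wrist_force: [-0.3, 0.4, 1.4]
grip_width: 0.577
grasp_force: 0.0
```

```bash
python3 - <<'E'
from h import *
plan(.652,.106,.175,1.46)
p=sense()["position"]+BIAS
im=capture("scene"); u,v=px("scene",[.652,.106,.20]).astype(int); print(u,v)
cv2.imwrite("pics/s9.png",cv2.resize(im[v-50:v+70,u-80:u+80],(800,600),interpolation=cv2.INTER_CUBIC))
d=.010*np.array([np.sin(1.46),-np.cos(1.46)]); e=.0265*np.array([np.cos(1.46),np.sin(1.46)])
for b in (-1,1):
    q=p[:2]+d+b*e;print(b,(px("scene",[*q,p[2]-.011])-[u-80,v-50])*5)
E
```

```text
t33.5 shares [ 0.08  0.11 -2.61] turn -0.0 yaw 1.46 j6 -1.31 grip 0.577 0.0 F [-0.3  0.4  1.4] tilt [-0.005 -0.001]
285 263
-1 [340.45615415 189.61473158]
1 [430.70157129 257.98786755]
```

View pics/s9.png

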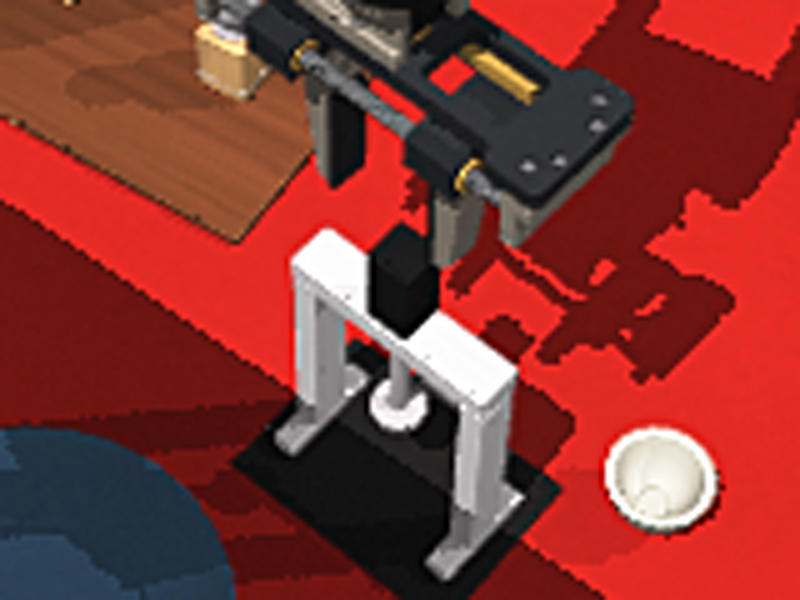

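The fingertips at (335,185) and (445,262) match the prediction and straddle the handle at (403,280). I'll lower and grip.

Call:
{"name": "arm_command", "arguments": {
  "rows": [0.08,0.08,-0.8,0,0,0,0,0,-0.8,0,0,0,0,0,-0.6,0,0,0,0,0,-0.3,0,0,0,0,0,0,0,0,0]
}}

```text
clock: 33.95
position: [0.6542, 0.1012, 0.149]
ee_rot: [0.056, 0.998, -0.0, -0.001]
wrist_force: [-1.2, 0.1, 0.5]
grip_width: 0.576
grasp_force: 0.0
```

Call:
{"name": "arm_command", "arguments": {
  "rows": [0,0,0,0,0,0]
}}

```text
clock: 34.03
position: [0.6552, 0.1016, 0.1506]
ee_rot: [0.055, 0.998, 0.0, 0.001]
wrist_force: [-0.3, 0.1, 1.1]
grip_width: 0.575
grasp_force: 0.0
```

Call:
{"name": "arm_command", "arguments": {
  "rows": [0,0,0,0,0,0,0,0,0,0,0,0,0,0,0,0,0,0,0,0,0,0,0,0,0,0,0,0,0,0],
  "claw": -1,
  "force": 40
}}

```text
clock: 34.45
position: [0.6549, 0.1022, 0.1496]
ee_rot: [0.055, 0.998, 0.0, 0.0]
wrist_force: [-0.2, -1.9, -5.2]
grip_width: 0.278
grasp_force: 40.0
```

Call:
{"name": "arm_command", "arguments": {
  "rows": [0,0,0,0,0,0,0,0,0,0,0,0]
}}

```text
clock: 34.62
position: [0.6548, 0.1022, 0.1496]
ee_rot: [0.055, 0.998, 0.0, 0.0]
wrist_force: [-0.4, 1.3, 3.7]
grip_width: 0.281
grasp_force: 40.0
```

Call:
{"name": "arm_command", "arguments": {
  "rows": [0,0,0.3,0,0,0,0,0,0.6,0,0,0,0,0,0.9,0,0,0,0,0,0.9,0,0,0,0,0,0.9,0,0,0]
}}

```text
clock: 35.03
position: [0.6538, 0.1016, 0.2395]
ee_rot: [0.055, 0.998, -0.0, -0.001]
wrist_force: [0.2, 1.1, -5.3]
grip_width: 0.28
grasp_force: 40.0
```

Call:
{"name": "arm_command", "arguments": {
  "rows": [-0.2,-0.3,0.6,0,0,0,-0.4,-0.6,0.3,0,0,0.2,-0.5,-0.75,0,0,0,0.2,-0.5,-0.75,0,0,0,0.2,-0.5,-0.75,0,0,0,0.2]
}}

```text
clock: 35.45
position: [0.6005, 0.022, 0.2614]
ee_rot: [0.023, 1.0, -0.0, -0.001]
wrist_force: [-0.3, -0.6, -5.6]
grip_width: 0.278
grasp_force: 40.0
```

Call:
{"name": "arm_command", "arguments": {
  "rows": [-0.5,-0.75,0,0,0,0.2,-0.5,-0.75,0,0,0,0.2,-0.5,-0.75,0,0,0,0.2,-0.5,-0.75,0,0,0,0.2,-0.5,-0.75,0,0,0,0.2]
}}

```text
clock: 35.87
position: [0.5377, -0.0718, 0.2613]
ee_rot: [-0.017, 1.0, -0.0, -0.001]
wrist_force: [0.3, -0.2, -5.5]
grip_width: 0.28
grasp_force: 40.0
```

Call:
{"name": "arm_command", "arguments": {
  "rows": [-0.5,-0.75,0,0,0,0.2,-0.5,-0.7,0,0,0,0.2,-0.5,-0.65,0,0,0,0,-0.35,-0.45,0,0,0,0,-0.1,-0.2,0,0,0,0]
}}

```text
clock: 36.28
position: [0.4884, -0.1408, 0.2614]
ee_rot: [-0.032, 0.999, -0.0, -0.001]
wrist_force: [1.1, 0.5, -4.9]
grip_width: 0.282
grasp_force: 40.0
```

Call:
{"name": "arm_command", "arguments": {
  "rows": [0,0,0,0,0,0,0,0,0,0,0,0]
}}

```text
clock: 36.45
position: [0.4908, -0.1392, 0.2617]
ee_rot: [-0.032, 0.999, 0.0, -0.0]
wrist_force: [0.5, 0.2, -5.2]
grip_width: 0.281
grasp_force: 40.0
```

```bash
python3 - <<'E'
from h import *
BIAS[:]=0
plan(.502,-.128,.1516,1.636)
beech("scene",(150,300,160,240)); beech("top",(290,430,170,250),14,140)
im=capture("scene"); hsv=cv2.cvtColor(im,cv2.COLOR_BGR2HSV).astype(int); V=hsv[...,2];S=hsv[...,1]
for m,s,c in blobs((S<60)&(V>150),60):
    if 150<c[0]<350 and 120<c[1]<300: print("white",c.round(1),s)
E
```

```text
t36.5 shares [ 0.45  0.45 -4.41] turn 0.01 yaw 1.636 j6 -1.92 grip 0.281 40.0 F [ 0.5  0.2 -5.2] tilt [-0.  0.]
scene beech [177.  186.3] [171 175  13  25 179] z.017 [ 0.513 -0.414]
scene beech [248.4 185.3] [236 179  23  13  97] z.017 [ 0.374 -0.234]
scene beech [216.4 202.9] [209 192  16  22 229] z.017 [ 0.492 -0.266]
scene beech [251.8 224.2] [244 215  16  18 181] z.017 [ 0.493 -0.125]
scene grey [246.9 177.6] [ 224  137   48   85 1268] z.017 [ 0.349 -0.261]
scene grey [175.9 170.2] [172 165   9  13  82] z.017 [ 0.462 -0.471]
scene grey [246.1 178.7] [241 169  11  17  80] z.017 [ 0.354 -0.259]
scene grey [214.4 188.9] [210 184  10  13  89] z.017 [ 0.451 -0.311]
scene grey [291.5 205.2] [278 199  24  14 151] z.017 [ 0.361 -0.074]
top grey [406.7 204.3] [402 200  10   9  71] z.017 [ 0.543 -0.414]
white [339.3 148.5] [334 139  15  21 157]
white [247.  178.9] [ 224  148   47   74 1050]
white [175.7 169. ] [172 165   9   9  66]
white [245.8 179.3] [241 169  11  17  70]
white [214.2 188.9] [210 184  10  13  86]
white [293.8 205. ] [286 199  15  14 100]
```

Call:
{"name": "arm_command", "arguments": {
  "rows": [0.2,0.2,0,0,0,0,0.25,0.25,0,0,0,0,0,0,-0.6,0,0,0,0,0,-0.8,0,0,0,0,0,-0.8,0,0,0]
}}

```text
clock: 37.02
position: [0.5036, -0.127, 0.2066]
ee_rot: [-0.033, 0.999, -0.0, 0.001]
wrist_force: [1.0, 0.0, -7.0]
grip_width: 0.28
grasp_force: 40.0
```

Call:
{"name": "arm_command", "arguments": {
  "rows": [0,0,-0.6,0,0,0,0,0,-0.4,0,0,0,0,0,-0.4,0,0,0,0,0,-0.4,0,0,0,0,0,0,0,0,0]
}}

```text
clock: 37.43
position: [0.5018, -0.1275, 0.1603]
ee_rot: [-0.033, 0.999, 0.0, -0.001]
wrist_force: [-0.0, 0.1, -4.2]
grip_width: 0.279
grasp_force: 40.0
```

Call:
{"name": "arm_command", "arguments": {
  "rows": [0,0,-0.2,0,0,0,0,0,0,0,0,0]
}}

```text
clock: 37.6
position: [0.5024, -0.1279, 0.1567]
ee_rot: [-0.033, 0.999, 0.0, 0.0]
wrist_force: [-0.5, 0.4, -4.6]
grip_width: 0.28
grasp_force: 40.0
```

```bash
python3 - <<'E'
from h import *
BIAS[:]=0
plan(.502,-.128,.1516,1.636)
E
```

```text
t37.6 shares [-0.02 -0.   -0.21] turn -0.0 yaw 1.636 j6 -1.89 grip 0.28 40.0 F [-0.5  0.4 -4.6] tilt [0. 0.]
```

Call:
{"name": "arm_command", "arguments": {
  "rows": [0,0,-0.12,0,0,0,0,0,0,0,0,0]
}}

```text
clock: 37.77
position: [0.5024, -0.128, 0.1539]
ee_rot: [-0.033, 0.999, -0.0, 0.0]
wrist_force: [-0.2, 0.8, -4.9]
grip_width: 0.277
grasp_force: 40.0
```

Call:
{"name": "arm_command", "arguments": {
  "rows": [0,0,-0.08,0,0,0,0,0,0,0,0,0]
}}

```text
clock: 37.93
position: [0.5023, -0.128, 0.1519]
ee_rot: [-0.033, 0.999, -0.0, 0.0]
wrist_force: [-0.2, 0.5, -4.6]
grip_width: 0.28
grasp_force: 40.0
```

Call:
{"name": "arm_command", "arguments": {
  "rows": [0,0,-0.05,0,0,0,0,0,0,0,0,0]
}}

```text
clock: 38.1
position: [0.5026, -0.128, 0.1515]
ee_rot: [-0.033, 0.999, -0.0, 0.0]
wrist_force: [-2.0, 2.2, 4.0]
grip_width: 0.281
grasp_force: 40.0
```

Call:
{"name": "arm_command", "arguments": {
  "rows": [0,0,0,0,0,0,0,0,0,0,0,0,0,0,0,0,0,0,0,0,0,0,0,0,0,0,0,0,0,0],
  "force": 8
}}

```text
clock: 38.52
position: [0.5028, -0.1278, 0.1515]
ee_rot: [-0.033, 0.999, 0.0, 0.001]
wrist_force: [-0.8, 3.1, 5.7]
grip_width: 0.283
grasp_force: 8.0
```

Call:
{"name": "arm_command", "arguments": {
  "rows": [0,0,0,0,0,0,0,0,0,0,0,0,0,0,0,0,0,0,0,0,0,0,0,0,0,0,0,0,0,0]
}}

```text
clock: 38.93
position: [0.5028, -0.1278, 0.1515]
ee_rot: [-0.033, 0.999, 0.0, 0.001]
wrist_force: [-1.0, 3.2, 5.7]
grip_width: 0.284
grasp_force: 8.0
```

```bash
python3 - <<'E'
from h import *
beech("scene",(150,300,160,240)); beech("top",(290,430,170,250),14,140)
im=capture("scene"); hsv=cv2.cvtColor(im,cv2.COLOR_BGR2HSV).astype(int); V=hsv[...,2];S=hsv[...,1];H=hsv[...,0]
for m,s,c in blobs((S<90)&(V>90),30):
    if 220<c[0]<285 and 150<c[1]<260: print("white",c.round(1),s)
cls=np.where((H>12)&(H<32)&(S>50)&(V>110),'b',np.where((S<70)&(V>170),'W',np.where((S<90)&(V>90),'g',np.where(V<50,'k','.'))))
for r in range(165,242): print(r,''.join(cls[r,220:290]))
E
```

```text
scene beech [176.8 186.4] [171 175  13  25 169] z.017 [ 0.514 -0.415]
scene beech [214.8 202.6] [209 192  15  22 177] z.017 [ 0.494 -0.27 ]
scene beech [251.7 224. ] [244 215  16  18 175] z.017 [ 0.493 -0.125]
scene grey [175.9 169.9] [172 165   9  13  78] z.017 [ 0.461 -0.472]
scene grey [249.2 207.7] [ 228  175   44   68 1083] z.017 [ 0.447 -0.172]
scene grey [214.3 188.9] [210 184  10  13  87] z.017 [ 0.451 -0.311]
scene grey [293.3 204.6] [279 197  25  16 121] z.017 [ 0.356 -0.071]
top grey [406.6 204.7] [401 200  11  10  80] z.017 [ 0.542 -0.413]
top grey [320.8 210.8] [312 205  20  12  95] z.017 [ 0.524 -0.147]
white [267.9 175.7] [254 167  27  18 104]
white [249.  206.9] [ 227  173   46   70 1237]
white [284.9 200.2] [260 189  44  24 409]
165 ........kkkk....g.gggg..b...kkkkkkkkk.....................kkk.........
166 ..........kkk..k.gggggggg.....kkkkkkkkk..................kkk..........
167 ............kk.......gWg........kkkkkkkkk................kk.g.........
168 ......................gg...........kkkkkkk.........kWW.kkk.gg.........
169 .....................kkkkk........k.kkkk
[... 4730 characters left out ...]
ggggg....................
233 .........................................WWWWgggg.....................
234 .........................................WWWWggg......................
235 ........................................WWWWWggg......................
236 .......................................WWWWWWgg.......................
237 .......................................WWWWWWg........................
238 ......................................WWWWWWg.........................
239 .....................................WWWWWWW..........................
240 ......................................WWWWW...........................
241 ......................................WWWg............................
```

The foot disc rests on the ball, centred between the legs (disc u≈250, mill u≈251.7). Next is the medium mill.

Call:
{"name": "arm_command", "arguments": {
  "rows": [0,0,0,0,0,0,0,0,0,0,0,0,0,0,0.3,0,0,0,0,0,0.6,0,0,0,0,0,0.9,0,0,0],
  "force": 40
}}

```text
clock: 39.5
position: [0.5006, -0.1279, 0.1945]
ee_rot: [-0.033, 0.999, 0.0, -0.002]
wrist_force: [0.1, 0.3, -5.6]
grip_width: 0.279
grasp_force: 40.0
```

Call:
{"name": "arm_command", "arguments": {
  "rows": [0,0,0.9,0,0,0,0,0,0.9,0,0,0,0,0,0.9,0,0,0,0,0,0.6,0,0,0,0,0,0,0,0,0]
}}

```text
clock: 39.92
position: [0.5038, -0.1287, 0.2814]
ee_rot: [-0.033, 0.999, -0.001, 0.002]
wrist_force: [0.8, 0.7, -5.1]
grip_width: 0.279
grasp_force: 40.0
```

Call:
{"name": "arm_command", "arguments": {
  "rows": [0,-0.3,0,0,0,0,0.05,-0.6,0,0,0,0,0.05,-0.8,0,0,0,0,0.05,-0.8,0,0,0,0,0.05,-0.8,0,0,0,0]
}}

```text
clock: 40.33
position: [0.5061, -0.2115, 0.276]
ee_rot: [-0.033, 0.999, 0.0, -0.001]
wrist_force: [0.3, 0.5, -4.7]
grip_width: 0.283
grasp_force: 40.0
```

Call:
{"name": "arm_command", "arguments": {
  "rows": [0.05,-0.8,0,0,0,0,0,-0.6,0,0,0,0,0,-0.3,0,0,0,0,0,-0.1,0,0,0,0,0,0,0,0,0,0]
}}

```text
clock: 40.75
position: [0.508, -0.2556, 0.2773]
ee_rot: [-0.032, 0.999, 0.0, -0.001]
wrist_force: [0.2, -0.3, -5.4]
grip_width: 0.28
grasp_force: 40.0
```

Call:
{"name": "arm_command", "arguments": {
  "rows": [0,0,0,0,0,0]
}}

```text
clock: 40.83
position: [0.5082, -0.2548, 0.2777]
ee_rot: [-0.033, 0.999, 0.0, -0.0]
wrist_force: [-0.0, 1.1, -6.3]
grip_width: 0.278
grasp_force: 40.0
```

```bash
python3 - <<'E'
from h import *
BIAS[:]=0
plan(.509,-.255,.1516,1.636)
beech("scene",(150,300,160,240)); beech("top",(290,430,170,250),14,140)
E
```

```text
t40.8 shares [ 0.03 -0.01 -5.04] turn -0.0 yaw 1.636 j6 -2.1 grip 0.278 40.0 F [-0.   1.1 -6.3] tilt [-0.001  0.001]
scene beech [177.2 186.1] [171 173  14  27 185] z.017 [ 0.512 -0.415]
scene beech [247.1 184.7] [231 177  32  16 161] z.017 [ 0.374 -0.239]
scene beech [216.3 202.9] [209 192  16  22 225] z.017 [ 0.492 -0.266]
scene beech [251.9 224.3] [244 215  16  18 179] z.017 [ 0.494 -0.124]
scene grey [208.6 160.2] [205 149  10  18  72] z.017 [ 0.361 -0.418]
scene grey [175.9 170.3] [172 165   9  13  84] z.017 [ 0.462 -0.471]
scene grey [285.3 200.5] [262 190  42  23 454] z.017 [ 0.356 -0.101]
scene grey [251.2 214. ] [246 207  11  17 122] z.017 [ 0.464 -0.151]
top grey [314.6 217.1] [310 212  10  11  88] z.017 [ 0.505 -0.127]
```

Call:
{"name": "arm_command", "arguments": {
  "rows": [0,0,-0.4,0,0,0,0,0,-0.8,0,0,0,0,0,-0.8,0,0,0,0,0,-0.8,0,0,0,0,0,-0.6,0,0,0]
}}

```text
clock: 41.35
position: [0.5077, -0.2545, 0.1909]
ee_rot: [-0.033, 0.999, 0.0, -0.001]
wrist_force: [0.3, 0.4, -4.2]
grip_width: 0.279
grasp_force: 40.0
```

Call:
{"name": "arm_command", "arguments": {
  "rows": [0,0,-0.4,0,0,0,0,0,-0.4,0,0,0,0,0,-0.4,0,0,0,0,0,-0.22,0,0,0,0,0,0,0,0,0]
}}

```text
clock: 41.77
position: [0.5079, -0.2551, 0.1565]
ee_rot: [-0.033, 0.999, 0.0, -0.001]
wrist_force: [-0.5, 0.8, -3.6]
grip_width: 0.282
grasp_force: 40.0
```

Call:
{"name": "arm_command", "arguments": {
  "rows": [0,0,-0.08,0,0,0,0,0,0,0,0,0]
}}

```text
clock: 41.93
position: [0.5088, -0.2556, 0.1559]
ee_rot: [-0.033, 0.999, -0.0, 0.0]
wrist_force: [-0.8, 0.8, -3.5]
grip_width: 0.283
grasp_force: 40.0
```

Call:
{"name": "arm_command", "arguments": {
  "rows": [0,0,-0.08,0,0,0,0,0,0,0,0,0]
}}

```text
clock: 42.1
position: [0.5086, -0.2556, 0.1538]
ee_rot: [-0.033, 0.999, -0.0, 0.0]
wrist_force: [-0.6, 0.7, -3.3]
grip_width: 0.282
grasp_force: 40.0
```

Call:
{"name": "arm_command", "arguments": {
  "rows": [0,0,-0.06,0,0,0,0,0,0,0,0,0]
}}

```text
clock: 42.27
position: [0.5084, -0.2555, 0.1521]
ee_rot: [-0.033, 0.999, -0.0, 0.0]
wrist_force: [0.4, 0.7, -4.4]
grip_width: 0.279
grasp_force: 40.0
```

Call:
{"name": "arm_command", "arguments": {
  "rows": [0,0,-0.06,0,0,0,0,0,0,0,0,0]
}}

```text
clock: 42.43
position: [0.509, -0.2556, 0.1515]
ee_rot: [-0.033, 0.999, -0.0, 0.001]
wrist_force: [-0.7, 2.0, 3.6]
grip_width: 0.283
grasp_force: 40.0
```

Call:
{"name": "arm_command", "arguments": {
  "rows": [0,0,0,0,0,0,0,0,0,0,0,0,0,0,0,0,0,0,0,0,0,0,0,0,0,0,0,0,0,0],
  "force": 8
}}

```text
clock: 42.85
position: [0.509, -0.2556, 0.1514]
ee_rot: [-0.033, 0.999, -0.0, 0.001]
wrist_force: [-1.8, 1.5, 5.3]
grip_width: 0.281
grasp_force: 8.0
```

Call:
{"name": "arm_command", "arguments": {
  "rows": [0,0,0,0,0,0,0,0,0,0,0,0,0,0,0,0,0,0,0,0,0,0,0,0,0,0,0,0,0,0]
}}

```text
clock: 43.27
position: [0.509, -0.2556, 0.1514]
ee_rot: [-0.033, 0.999, -0.0, 0.001]
wrist_force: [-0.6, 2.4, 5.9]
grip_width: 0.282
grasp_force: 8.0
```

```bash
cat > ascii.py <<'E'
from h import *
import sys
r0,r1,c0,c1=map(int,sys.argv[1:])
hsv=cv2.cvtColor(capture("scene"),cv2.COLOR_BGR2HSV).astype(int); V=hsv[...,2];S=hsv[...,1];H=hsv[...,0]
cls=np.where((H>12)&(H<32)&(S>50)&(V>110),'b',np.where((S<70)&(V>170),'W',np.where((S<90)&(V>90),'g',np.where(V<50,'k','.'))))
for r in range(r0,r1): print(r,''.join(cls[r,c0:c1]))
E
python3 ascii.py 170 215 190 238
```

```text
170 ...WWWWWWWWWWgkkkkkkkkggg.......................
171 ...WWWWWWWWWWWgkkkkkkkggg.......................
172 ...WWWWWWWWWWWgkkkkkkk.gg.......................
173 ....WWWWWWWWWWWgkkkkkk.gg.......................
174 ....WgWWWWWWWWWgkkkkkkkgg..gg...................
175 ....WWWggWWWWWWWg.kkkkk.gggggggg................
176 ....WWWgggWWWWWWWWg.kkk.gggggggWWW....WWbb......
177 ....WWWgggg.WWWWWWWWg..WWgggggWWWWWWgbbbWbb.....
178 .....WWWggggg.gWWWWWWWWWWWWWWWWWWWWWWWgbbbbbbb..
179 .....WWWggggg...gWWWWWWWWWWWWWWWWWWWWWWWgbbbbbbb
180 .....WWWgggggb.....WWWWWWWWWWWWWWWWWWWWWWbbbbbbb
181 .....WWWgggggg.......WWWWWWWWWWWWWWWWWWWgbbbbbbb
182 .....WWWgggggg......g.gWWWWWWWWWWWWWWWWgg.bbbbbb
183 .....gWWWggggg....WWggg..WWWWWWWWWWWWWggg....bbb
184 .kkkkgWWWgggggg...WWWWgg..gWWWWWWWWWWggWg......b
185 k...kkWWWgggggg...WWWWWWWg...WWWWWWWggWgW.......
186 ....kkWWWgggggg...WWWWWWWWWg...gWWWWgWggg.......
187 .....kWWWgggggg....WWWWWWg.......WWWWgggg.......
188 .....kgWWWggggg....gWgggg.ggg....WWWWgggg.......
189 ....kk.WWWggggg....Wggg.ggWggg.kgWWWgggggg......
190 k...k..WWWgggggg....WWWgWWWWgg.kgWWW
[... 584 characters left out ...]
Wggggg..kkk
202 .........WWWgggg....bbbbbbbbbbbb..WWWWggggg....k
203 ........WWWWggg.k...bbbbbbbbbbbbb.bWWWggggg.....
204 .......WWWWWWg.k....bbbbbbbbbbbbb.bWWWggggg.....
205 ......WWWWWWg.......bbbbbbbbbbbbb.bWWWggggg.....
206 ......WWWWWg........bbbbbbbbbbbbbb.WWWggggg.....
207 .....gWWWWg.........bbbbbbbbbbbbbb.WWWggggg.....
208 .......WWg...........bbbbbbbbbbbb..WWWgggggWg..k
209 ........Wg...........bbbbbbbbbbb...WWWWggggggWg.
210 ......................bbbbbbbbb..k.WWWWgggggWWWg
211 ........................bbbbbbb.k..gWWWgggggWWgg
212 ..........................bbbb.k....WWWgggggWgg.
213 ............................bb......WWWggggggg..
214 ....................................WWWggggWg...
```

Medium reading looks right. Next is the tall one.

Call:
{"name": "arm_command", "arguments": {
  "rows": [0,0,0,0,0,0,0,0,0,0,0,0,0,0,0.3,0,0,0,0,0,0.6,0,0,0,0,0,0.9,0,0,0],
  "force": 40
}}

```text
clock: 43.73
position: [0.5072, -0.2549, 0.1943]
ee_rot: [-0.033, 0.999, 0.001, -0.002]
wrist_force: [-0.3, 0.8, -5.8]
grip_width: 0.28
grasp_force: 40.0
```

Call:
{"name": "arm_command", "arguments": {
  "rows": [0,0,0.9,0,0,0,0,0,0.9,0,0,0,0,0,0.9,0,0,0,0,0,0.8,0,0,0,0,0,0.5,0,0,0]
}}

```text
clock: 44.15
position: [0.5089, -0.2559, 0.2978]
ee_rot: [-0.033, 0.999, -0.001, 0.001]
wrist_force: [0.8, -0.3, -5.5]
grip_width: 0.278
grasp_force: 40.0
```

Call:
{"name": "arm_command", "arguments": {
  "rows": [0,-0.3,0,0,0,0,0.1,-0.6,0,0,0,0,0.1,-0.8,0,0,0,0,0.1,-0.8,0,0,0,0,0.1,-0.8,0,0,0,0]
}}

```text
clock: 44.57
position: [0.5178, -0.3398, 0.2935]
ee_rot: [-0.033, 0.999, 0.0, -0.001]
wrist_force: [-0.1, -0.4, -5.8]
grip_width: 0.277
grasp_force: 40.0
```

Call:
{"name": "arm_command", "arguments": {
  "rows": [0.1,-0.8,0,0,0,0,0.1,-0.6,0,0,0,0,0.04,-0.4,0,0,0,0,0,-0.16,0,0,0,0,0,0,0,0,0,0]
}}

```text
clock: 44.98
position: [0.524, -0.3877, 0.2946]
ee_rot: [-0.032, 0.999, 0.0, -0.001]
wrist_force: [-0.8, 0.3, -4.4]
grip_width: 0.28
grasp_force: 40.0
```

Call:
{"name": "arm_command", "arguments": {
  "rows": [0,0,0,0,0,0]
}}

```text
clock: 45.07
position: [0.5242, -0.3865, 0.2951]
ee_rot: [-0.033, 0.999, 0.0, -0.0]
wrist_force: [0.4, 0.4, -5.6]
grip_width: 0.278
grasp_force: 40.0
```

```bash
python3 - <<'E'
from h import *
BIAS[:]=0
plan(.525,-.387,.1516,1.636)
beech("scene",(150,300,160,240)); beech("top",(290,430,170,250),14,140)
E
```

```text
t45.1 shares [ 0.03 -0.02 -5.74] turn -0.0 yaw 1.636 j6 -2.27 grip 0.278 40.0 F [ 0.4  0.4 -5.6] tilt [-0.001  0.001]
scene beech [177.4 186. ] [171 173  15  27 189] z.017 [ 0.511 -0.415]
scene beech [245.9 184.7] [227 178  36  15 155] z.017 [ 0.376 -0.242]
scene beech [216.6 202.7] [209 192  16  22 237] z.017 [ 0.491 -0.266]
scene beech [251.9 224.3] [244 215  16  18 180] z.017 [ 0.494 -0.124]
scene grey [243.8 182.5] [227 176  35  15  84] z.017 [ 0.372 -0.254]
scene grey [214.5 189.4] [210 183  10  16  97] z.017 [ 0.452 -0.309]
scene grey [285.3 200.5] [262 190  42  23 455] z.017 [ 0.356 -0.101]
scene grey [251.2 214.1] [246 207  11  17 123] z.017 [ 0.464 -0.151]
top grey [360.7 213.9] [356 210  10   9  73] z.017 [ 0.514 -0.27 ]
top grey [314.6 217.1] [310 212  10  11  88] z.017 [ 0.505 -0.127]
```

Call:
{"name": "arm_command", "arguments": {
  "rows": [0,0,-0.4,0,0,0,0,0,-0.8,0,0,0,0,0,-0.8,0,0,0,0,0,-0.6,0,0,0,0,0,-0.5,0,0,0]
}}

```text
clock: 45.58
position: [0.5239, -0.3859, 0.2162]
ee_rot: [-0.033, 0.999, 0.001, -0.001]
wrist_force: [0.3, 0.3, -5.4]
grip_width: 0.273
grasp_force: 40.0
```

Call:
{"name": "arm_command", "arguments": {
  "rows": [0,0,-0.5,0,0,0,0,0,-0.5,0,0,0,0,0,-0.5,0,0,0,0,0,-0.5,0,0,0,0,0,-0.4,0,0,0]
}}

```text
clock: 46.0
position: [0.5244, -0.3869, 0.1568]
ee_rot: [-0.033, 0.999, 0.0, -0.0]
wrist_force: [-0.8, 0.8, -3.6]
grip_width: 0.284
grasp_force: 40.0
```

Call:
{"name": "arm_command", "arguments": {
  "rows": [0,0,-0.06,0,0,0,0,0,0,0,0,0]
}}

```text
clock: 46.17
position: [0.5242, -0.3868, 0.1558]
ee_rot: [-0.033, 0.999, 0.0, -0.0]
wrist_force: [-0.5, 0.2, -3.1]
grip_width: 0.283
grasp_force: 40.0
```

Call:
{"name": "arm_command", "arguments": {
  "rows": [0,0,-0.06,0,0,0,0,0,0,0,0,0]
}}

```text
clock: 46.33
position: [0.5248, -0.3873, 0.1557]
ee_rot: [-0.033, 0.999, -0.0, 0.0]
wrist_force: [0.3, 1.9, -3.6]
grip_width: 0.281
grasp_force: 40.0
```

Call:
{"name": "arm_command", "arguments": {
  "rows": [0,0,-0.06,0,0,0,0,0,0,0,0,0]
}}

```text
clock: 46.5
position: [0.5246, -0.3871, 0.1539]
ee_rot: [-0.033, 0.999, -0.0, 0.0]
wrist_force: [0.1, -0.1, -4.4]
grip_width: 0.28
grasp_force: 40.0
```

Call:
{"name": "arm_command", "arguments": {
  "rows": [0,0,-0.06,0,0,0,0,0,0,0,0,0]
}}

```text
clock: 46.67
position: [0.5244, -0.387, 0.1521]
ee_rot: [-0.033, 0.999, -0.0, 0.0]
wrist_force: [-0.1, 0.5, -4.1]
grip_width: 0.282
grasp_force: 40.0
```

Call:
{"name": "arm_command", "arguments": {
  "rows": [0,0,-0.06,0,0,0,0,0,0,0,0,0]
}}

```text
clock: 46.83
position: [0.5247, -0.3871, 0.1515]
ee_rot: [-0.033, 0.999, -0.0, 0.0]
wrist_force: [-2.5, 2.2, 4.5]
grip_width: 0.281
grasp_force: 40.0
```

Call:
{"name": "arm_command", "arguments": {
  "rows": [0,0,0,0,0,0,0,0,0,0,0,0,0,0,0,0,0,0,0,0,0,0,0,0,0,0,0,0,0,0],
  "force": 8
}}

```text
clock: 47.25
position: [0.5248, -0.3872, 0.1515]
ee_rot: [-0.033, 0.999, -0.0, 0.0]
wrist_force: [-1.8, 2.1, 5.9]
grip_width: 0.285
grasp_force: 8.0
```

Call:
{"name": "arm_command", "arguments": {
  "rows": [0,0,0,0,0,0,0,0,0,0,0,0,0,0,0,0,0,0,0,0,0,0,0,0,0,0,0,0,0,0]
}}

```text
clock: 47.67
position: [0.5248, -0.3872, 0.1515]
ee_rot: [-0.033, 0.999, -0.0, 0.0]
wrist_force: [-1.4, 2.6, 5.4]
grip_width: 0.283
grasp_force: 8.0
```

```bash
python3 ascii.py 158 205 150 198
```

```text
158 WWggggggWWWWWWWWWW.kkkkk.gg..gg.................
159 gggWWgggWWWWWWWWWWWgkkkkk...ggggg...............
160 WggWWWWgWWWggWWWWWWWWgkkk.gggggggWWW............
161 WWgWWWWWgWWggggWWWWWWWWg.WWWgggWWWWWWW..........
162 gWWWWgg..WWWgggggWWWWWWWWWWWWWWWWWWWWWWWg.......
163 gWWgW....WWWgggggg..WWWWWWWWWWWWWWWWWWWWWW......
164 WWg......WWWgggggg...WWWWWWWWWWWWWWWWWWWWW......
165 W.........WWgggggg...WggWWWWWWWWWWWWWWWWWg......
166 ..........WWWgggggg..WWWWWWWWWWWWWWWWWWWgg......
167 ..........WWWgggggg...gggg.gWWWWWWWWWWggggg.....
168 ...........WWgggggg..Wgggggg.gWWWWWWWgggggg.....
169 ...........WWWggggg..WWWWWWWWg.gWWWWWgggggg.....
170 ...........WWWgggggg.WWWWWWWWWg...WWWgggggg.....
171 ...........WWWgggggg.WWWWWWWWgg....WWWggggg.....
172 ............WWgggggg..WWWWWWgg....gWWWggggg.....
173 ............WWWggggg...WWgggg..g...WWWgggggg....
174 ............WWWgggggg..Wgggg...g.b.WWWgggggg....
175 ............gWWgggggg.bWWg.......b.WWWgggggg....
176 .............WWggggggbbbWWgggg.g.bbbWWWggggg....
177 .............WWWggggbbbbWWWWWWgbbb.bWWWgggggg...
178 .............WWWggggbbbbbbbbbbbb....
[... 690 characters left out ...]
..WWWgggggg
192 .............WWgg........bbbbbbbb......WWWgggggg
193 ..............Wg.........bbbbbbbb......WWWgggggg
194 .........................bbbbbbbb......gWWgggggg
195 .........................bWbbbbbb...g..gWWWggggg
196 ..........................bbWbbbbbgg..k.WWWggggg
197 ............................bbbbbWb.....WWWggggg
198 ..............................bbWg......WWWggggg
199 ................................bb.......WWggggg
200 ........................................WWWWgggg
201 .......................................WWWWWggg.
202 ......................................WWWWWWg...
203 .....................................WWWWWWg....
204 .....................................WWWWWg.k...
```

Call:
{"name": "arm_command", "arguments": {
  "rows": [0,0,0,0,0,0,0,0,0,0,0,0,0,0,0.3,0,0,0,0,0,0.6,0,0,0,0,0,0.9,0,0,0],
  "force": 40
}}

```text
clock: 48.13
position: [0.5234, -0.3862, 0.194]
ee_rot: [-0.033, 0.999, 0.001, -0.001]
wrist_force: [0.3, -0.3, -3.7]
grip_width: 0.279
grasp_force: 40.0
```

Call:
{"name": "arm_command", "arguments": {
  "rows": [0,0,0.9,0,0,0,0,0,0.9,0,0,0,0,0,0.9,0,0,0,0,0,0.8,0,0,0,0,0,0.5,0,0,0]
}}

```text
clock: 48.55
position: [0.5249, -0.3874, 0.2978]
ee_rot: [-0.033, 0.999, -0.001, 0.001]
wrist_force: [1.2, -0.6, -5.9]
grip_width: 0.279
grasp_force: 40.0
```

Call:
{"name": "arm_command", "arguments": {
  "rows": [0.22,0.3,0,0,0,-0.1,0.22,0.6,0,0,0,-0.1,0.22,0.85,0,0,0,-0.1,0.22,0.85,0,0,0,-0.1,0.22,0.85,0,0,0,-0.1]
}}

```text
clock: 48.97
position: [0.5517, -0.299, 0.2936]
ee_rot: [-0.012, 1.0, 0.001, -0.001]
wrist_force: [-0.3, -0.7, -5.6]
grip_width: 0.281
grasp_force: 40.0
```

Call:
{"name": "arm_command", "arguments": {
  "rows": [0.22,0.85,0,0,0,-0.1,0.22,0.85,0,0,0,-0.1,0.22,0.85,0,0,0,-0.1,0.22,0.85,0,0,0,-0.1,0.22,0.85,0,0,0,-0.1]
}}

```text
clock: 49.38
position: [0.5792, -0.1926, 0.2937]
ee_rot: [0.008, 1.0, 0.0, -0.001]
wrist_force: [0.2, 0.1, -5.5]
grip_width: 0.276
grasp_force: 40.0
```

Call:
{"name": "arm_command", "arguments": {
  "rows": [0.22,0.85,0,0,0,-0.1,0.22,0.85,0,0,0,-0.1,0.22,0.85,0,0,0,-0.1,0.22,0.85,0,0,0,-0.1,0.22,0.85,0,0,0,-0.1]
}}

```text
clock: 49.8
position: [0.6065, -0.0864, 0.2937]
ee_rot: [0.028, 1.0, 0.0, -0.001]
wrist_force: [-0.2, -0.0, -5.8]
grip_width: 0.279
grasp_force: 40.0
```

Call:
{"name": "arm_command", "arguments": {
  "rows": [0.22,0.85,0,0,0,-0.1,0.22,0.85,0,0,0,-0.1,0.22,0.85,0,0,0,-0.1,0.22,0.85,0,0,0,-0.1,0.22,0.85,0,0,0,-0.1]
}}

```text
clock: 50.22
position: [0.6339, 0.0198, 0.2937]
ee_rot: [0.048, 0.999, 0.0, -0.001]
wrist_force: [0.9, 0.2, -5.4]
grip_width: 0.278
grasp_force: 40.0
```

Call:
{"name": "arm_command", "arguments": {
  "rows": [0.22,0.85,0,0,0,-0.1,0.22,0.85,0,0,0,-0.1,0.2,0.7,0,0,0,0,0.2,0.5,0,0,0,0,0.1,0.35,0,0,0,0]
}}

```text
clock: 50.63
position: [0.6578, 0.101, 0.294]
ee_rot: [0.055, 0.999, -0.0, -0.001]
wrist_force: [-0.2, -0.1, -5.3]
grip_width: 0.277
grasp_force: 40.0
```

Call:
{"name": "arm_command", "arguments": {
  "rows": [0,0.2,0,0,0,0,0,0,0,0,0,0,0,0,0,0,0,0]
}}

```text
clock: 50.88
position: [0.6577, 0.1038, 0.2952]
ee_rot: [0.055, 0.998, -0.0, -0.0]
wrist_force: [-0.1, -1.2, -4.6]
grip_width: 0.281
grasp_force: 40.0
```

```bash
python3 - <<'E'
from h import *
BIAS[:]=0
plan(.657,.106,.1496,1.46)
beech("scene",(150,300,160,240)); beech("top",(290,430,170,250),14,140)
E
```

```text
t50.9 shares [-0.03  0.09 -5.83] turn -0.0 yaw 1.46 j6 -1.31 grip 0.281 40.0 F [-0.1 -1.2 -4.6] tilt [-0.001 -0.001]
scene beech [196.5 175.9] [184 165  26  25 276] z.017 [ 0.441 -0.398]
scene beech [234.2 180.2] [227 176  15  10  85] z.017 [ 0.383 -0.286]
scene beech [214.1 202.6] [209 192  14  22 153] z.017 [ 0.495 -0.272]
scene beech [251.8 224.1] [244 215  16  18 181] z.017 [ 0.493 -0.125]
scene grey [273.5 187.7] [261 179  25  20 136] z.017 [ 0.334 -0.163]
scene grey [214.2 188.8] [210 184  10  13  85] z.017 [ 0.451 -0.312]
scene grey [250.8 213. ] [246 208  11  13  97] z.017 [ 0.461 -0.155]
top beech [401.2 234. ] [395 220  13  29 341] z.017 [ 0.451 -0.393]
top grey [360.9 213.7] [356 210  10   9  68] z.017 [ 0.515 -0.271]
top grey [314.6 216.7] [310 212  10  10  79] z.017 [ 0.506 -0.127]
```

The tall mill has been knocked over: its body lies at top px (401,234). I'll set the gauge home first, then raise the mill again.

Call:
{"name": "arm_command", "arguments": {
  "rows": [0,0.09,-0.5,0,0,0,0,0,-0.9,0,0,0,0,0,-0.9,0,0,0,0,0,-0.9,0,0,0,0,0,-0.9,0,0,0]
}}

```text
clock: 51.4
position: [0.6575, 0.1059, 0.1914]
ee_rot: [0.056, 0.998, -0.0, -0.0]
wrist_force: [0.5, -0.5, -6.2]
grip_width: 0.279
grasp_force: 40.0
```

Call:
{"name": "arm_command", "arguments": {
  "rows": [0,0,-0.7,0,0,0,0,0,-0.5,0,0,0,0,0,-0.25,0,0,0,0,0,-0.1,0,0,0,0,0,0,0,0,0]
}}

```text
clock: 51.82
position: [0.6581, 0.1064, 0.1543]
ee_rot: [0.055, 0.998, -0.0, -0.0]
wrist_force: [-1.0, 0.7, -5.1]
grip_width: 0.279
grasp_force: 40.0
```

Call:
{"name": "arm_command", "arguments": {
  "rows": [0,0,-0.08,0,0,0,0,0,0,0,0,0]
}}

```text
clock: 51.98
position: [0.6586, 0.1066, 0.1532]
ee_rot: [0.055, 0.998, 0.0, 0.001]
wrist_force: [0.8, 0.7, -5.1]
grip_width: 0.28
grasp_force: 40.0
```

Call:
{"name": "arm_command", "arguments": {
  "rows": [0,0,-0.06,0,0,0,0,0,0,0,0,0]
}}

```text
clock: 52.15
position: [0.6582, 0.1065, 0.1513]
ee_rot: [0.055, 0.998, 0.0, 0.0]
wrist_force: [-0.6, 0.1, -5.0]
grip_width: 0.281
grasp_force: 40.0
```

```bash
python3 - <<'E'
from h import *
BIAS[:]=0
plan(.657,.106,.1496,1.46)
beech("scene",(160,235,150,210),12,110,15); beech("top",(370,430,180,260),14,120,15)
E
```

```text
t52.1 shares [-0.05 -0.02 -0.07] turn -0.01 yaw 1.46 j6 -1.3 grip 0.281 40.0 F [-0.6  0.1 -5. ] tilt [0.001 0.   ]
scene beech [233.6 151.5] [222 138  22  32 418] z.017 [ 0.276 -0.379]
scene beech [197.1 176.5] [184 165  26  25 316] z.017 [ 0.442 -0.394]
scene beech [214.  202.7] [209 192  14  22 151] z.017 [ 0.496 -0.272]
scene grey [210.3 165.1] [206 162   9   8  51] z.017 [ 0.376 -0.397]
scene grey [214.2 188.8] [210 184  10  13  85] z.017 [ 0.451 -0.312]
top beech [401. 234.] [395 220  13  29 355] z.017 [ 0.451 -0.392]
top grey [401.7 254.7] [397 249  10  12  88] z.017 [ 0.387 -0.392]
```

Call:
{"name": "arm_command", "arguments": {
  "rows": [0,0,-0.07,0,0,0,0,0,0,0,0,0]
}}

```text
clock: 52.42
position: [0.6583, 0.1067, 0.1495]
ee_rot: [0.055, 0.998, 0.0, 0.0]
wrist_force: [-0.1, 1.4, -2.2]
grip_width: 0.28
grasp_force: 40.0
```

Call:
{"name": "arm_command", "arguments": {
  "rows": [0,0,-0.04,0,0,0,0,0,0,0,0,0]
}}

```text
clock: 52.58
position: [0.6585, 0.1067, 0.1495]
ee_rot: [0.055, 0.998, 0.0, 0.001]
wrist_force: [-2.0, 1.1, 4.7]
grip_width: 0.283
grasp_force: 40.0
```

Call:
{"name": "arm_command", "arguments": {
  "rows": [0,0,0,0,0,0,0,0,0,0,0,0,0,0,0,0,0,0,0,0,0,0,0,0],
  "claw": 0.15
}}

```text
clock: 52.92
position: [0.6581, 0.1065, 0.1482]
ee_rot: [0.055, 0.998, 0.0, 0.0]
wrist_force: [-0.7, 0.3, 0.1]
grip_width: 0.548
grasp_force: 0.0
```

Call:
{"name": "arm_command", "arguments": {
  "rows": [0,0,0.4,0,0,0,0,0,0.8,0,0,0,0,0,0.8,0,0,0,0,0,0.8,0,0,0,0,0,0.8,0,0,0]
}}

```text
clock: 53.33
position: [0.658, 0.1065, 0.2398]
ee_rot: [0.055, 0.998, 0.0, 0.0]
wrist_force: [1.1, 0.5, -0.6]
grip_width: 0.574
grasp_force: 0.0
```

```bash
python3 - <<'E'
from h import *
B=ray("top",401,234,.033)[:2]; P=ray("top",401.7,254.3,.023)[:2]; S=ray("scene",210.3,165.1,.023)[:2]
d=P-B;print(B,P,S,np.arctan2(d[1],d[0]))
plan((P[0]+S[0])/2,(P[1]+S[1])/2,.02,np.arctan2(d[1],d[0])+np.pi/2)
im=capture("scene"); hsv=cv2.cvtColor(im,cv2.COLOR_BGR2HSV).astype(int)
for m,s,c in blobs(hsv[...,2]<55,100):
    if 240<c[0]<330 and 240<c[1]<340: print("black",c.round(1),s,ray("scene",*c,.181)[:2].round(3))
beech("scene",(200,260,180,240))
E
```

```text
[ 0.44924895 -0.38779233] [ 0.38812373 -0.38997196] [ 0.38007123 -0.39159073] -3.1059494577233164
t53.3 shares [-10.88 -20.05 -10.02] turn 1.83 yaw 1.46 j6 -1.3 grip 0.574 0.0 F [ 1.1  0.5 -0.6] tilt [0. 0.]
black [285.1 269.6] [278 259  15  23 246] [0.654 0.108]
black [282.2 311.3] [ 251  281   66   58 1286] [0.743 0.164]
scene beech [237.8 181.2] [227 176  24  11 127] z.017 [ 0.38  -0.274]
scene beech [214.1 202.6] [209 192  14  22 152] z.017 [ 0.495 -0.272]
scene beech [251.5 224.5] [244 216  16  17 173] z.017 [ 0.495 -0.125]
scene grey [214.2 188.8] [210 184  10  13  85] z.017 [ 0.451 -0.312]
scene grey [249.8 213.3] [246 208   9  13  79] z.017 [ 0.464 -0.156]
```

Call:
{"name": "arm_command", "arguments": {
  "rows": [-0.5,-0.9,0,0,0,0.08,-0.5,-0.9,0,0,0,0.08,-0.5,-0.9,0,0,0,0.08,-0.5,-0.9,0,0,0,0.08,-0.5,-0.9,0,0,0,0.08]
}}

```text
clock: 53.85
position: [0.5943, -0.0069, 0.2373]
ee_rot: [0.039, 0.999, -0.0, -0.0]
wrist_force: [-0.6, -0.0, -0.4]
grip_width: 0.575
grasp_force: 0.0
```

Call:
{"name": "arm_command", "arguments": {
  "rows": [-0.5,-0.9,0,0,0,0.08,-0.5,-0.9,0,0,0,0.08,-0.5,-0.9,0,0,0,0.08,-0.5,-0.9,0,0,0,0.08,-0.5,-0.9,0,0,0,0.08]
}}

```text
clock: 54.27
position: [0.5318, -0.1194, 0.2374]
ee_rot: [0.023, 1.0, 0.0, -0.0]
wrist_force: [0.5, 0.0, 0.0]
grip_width: 0.575
grasp_force: 0.0
```

Call:
{"name": "arm_command", "arguments": {
  "rows": [-0.5,-0.9,0,0,0,0.08,-0.5,-0.9,0,0,0,0.08,-0.5,-0.9,0,0,0,0.08,-0.5,-0.9,0,0,0,0.08,-0.5,-0.9,0,0,0,0.08]
}}

```text
clock: 54.68
position: [0.4693, -0.2318, 0.2375]
ee_rot: [0.007, 1.0, 0.0, -0.0]
wrist_force: [-0.8, 0.1, 0.4]
grip_width: 0.58
grasp_force: 0.0
```

Call:
{"name": "arm_command", "arguments": {
  "rows": [-0.5,-0.9,-0.5,0,0,0.08,-0.5,-0.9,-0.8,0,0,0.08,-0.5,-0.9,-0.8,0,0,0.08,-0.5,-0.9,-0.8,0,0,0.08,-0.5,-0.9,-0.8,0,0,0.08]
}}

```text
clock: 55.1
position: [0.4069, -0.3442, 0.1443]
ee_rot: [-0.009, 1.0, 0.0, -0.0]
wrist_force: [0.8, -0.6, -0.2]
grip_width: 0.572
grasp_force: 0.0
```

Call:
{"name": "arm_command", "arguments": {
  "rows": [-0.5,-0.9,-0.8,0,0,0.08,-0.38,-0.9,-0.8,0,0,0.08,0,-0.25,-0.8,0,0,0.07,0,0,-0.8,0,0,0,0,0,-0.6,0,0,0]
}}

```text
clock: 55.52
position: [0.3847, -0.3947, 0.0484]
ee_rot: [-0.017, 1.0, 0.001, -0.001]
wrist_force: [-0.3, 1.0, 0.3]
grip_width: 0.576
grasp_force: 0.0
```

Call:
{"name": "arm_command", "arguments": {
  "rows": [0,0,0,0,0,0]
}}

```text
clock: 55.6
position: [0.3838, -0.393, 0.0472]
ee_rot: [-0.018, 1.0, 0.002, -0.002]
wrist_force: [-0.5, 1.8, -1.2]
grip_width: 0.576
grasp_force: 0.0
```

```bash
python3 - <<'E'
from h import *
plan(.385,-.3905,.020,1.607)
beech("scene",(160,235,150,210),12,110,15); beech("top",(370,430,180,265),14,120,15)
E
```

```text
t55.6 shares [ 0.13 -0.06 -2.32] turn 0.01 yaw 1.606 j6 -2.41 grip 0.576 0.0 F [-0.5  1.8 -1.2] tilt [-0.004  0.004]
scene beech [197.2 176.2] [184 165  26  26 299] z.017 [ 0.441 -0.395]
scene beech [216.9 202.5] [209 192  16  22 246] z.017 [ 0.49  -0.266]
scene grey [213.4 154. ] [212 149   4  12  23] z.017 [ 0.328 -0.426]
scene grey [210.4 165.2] [206 162   9   8  53] z.017 [ 0.376 -0.396]
scene grey [232.6 178.2] [227 176  13   5  24] z.017 [ 0.379 -0.296]
scene grey [214.8 189.5] [210 184  11  15 100] z.017 [ 0.452 -0.308]
top beech [400.8 231.4] [394 220  14  24 294] z.017 [ 0.459 -0.392]
top beech [403.3 259.5] [400 259   8   2  15] z.017 [ 0.372 -0.396]
```

Call:
{"name": "arm_command", "arguments": {
  "rows": [0.1,0,-0.8,0,0,0,0,0,-0.8,0,0,0,0,0,-0.5,0,0,0,0,0,-0.25,0,0,0,0,0,0,0,0,0]
}}

```text
clock: 56.12
position: [0.3881, -0.3942, -0.0087]
ee_rot: [-0.018, 1.0, 0.001, -0.0]
wrist_force: [-0.6, 0.2, 0.5]
grip_width: 0.574
grasp_force: 0.0
```

Call:
{"name": "arm_command", "arguments": {
  "rows": [0,0,0,0,0,0,0,0,0,0,0,0,0,0,0,0,0,0,0,0,0,0,0,0,0,0,0,0,0,0],
  "claw": -1,
  "force": 6
}}

```text
clock: 56.53
position: [0.3887, -0.3951, -0.0076]
ee_rot: [-0.018, 1.0, -0.0, 0.0]
wrist_force: [0.8, 0.3, 0.3]
grip_width: 0.34
grasp_force: 6.0
```

Call:
{"name": "arm_command", "arguments": {
  "rows": [0,0,0,0,0,0,0,0,0,0,0,0]
}}

```text
clock: 56.7
position: [0.3886, -0.395, -0.0079]
ee_rot: [-0.018, 1.0, -0.0, 0.0]
wrist_force: [-0.3, 0.3, 1.2]
grip_width: 0.339
grasp_force: 6.0
```

Call:
{"name": "arm_command", "arguments": {
  "rows": [0.16,0,0.67,0,0,0,0.26,0.01,0.64,0,0,0,0.36,0.01,0.59,0,0,0,0.45,0.02,0.53,0,0,0,0.52,0.02,0.45,0,0,0]
}}

```text
clock: 57.12
position: [0.4322, -0.3931, 0.0647]
ee_rot: [-0.018, 1.0, 0.0, -0.0]
wrist_force: [0.9, 0.3, -2.0]
grip_width: 0.34
grasp_force: 6.0
```

Call:
{"name": "arm_command", "arguments": {
  "rows": [0.59,0.02,0.36,0,0,0,0.64,0.02,0.27,0,0,0,0.6,0.02,0.16,0,0,0,0.5,0.02,0.06,0,0,0,0.5,0.02,0.02,0,0,0]
}}

```text
clock: 57.53
position: [0.5042, -0.3909, 0.0862]
ee_rot: [-0.018, 1.0, -0.0, 0.0]
wrist_force: [0.8, 0.4, 1.4]
grip_width: 0.339
grasp_force: 6.0
```

Call:
{"name": "arm_command", "arguments": {
  "rows": [0.2,0,0,0,0,0,0.2,0,0.1,0,0,0,0,0,0.2,0,0,0,0,0,0.3,0,0,0,0,0,0,0,0,0]
}}

```text
clock: 57.95
position: [0.5127, -0.3911, 0.1016]
ee_rot: [-0.018, 1.0, -0.0, 0.0]
wrist_force: [0.5, -0.5, -2.6]
grip_width: 0.341
grasp_force: 6.0
```

```bash
python3 - <<'E'
from h import *
plan(.52,-.384,.117)
beech("scene",(150,270,160,240),12,110,30)
p=sense()["position"]+BIAS
print(px("scene",[*p[:2],p[2]-.109]),px("scene",[*p[:2],p[2]-.022]))
E
```

```text
t58.0 shares [ 0.37  0.12 -0.61] turn 0.0 yaw 1.607 j6 -2.26 grip 0.341 6.0 F [ 0.5 -0.5 -2.6] tilt [ 0. -0.]
scene beech [180.4 179.3] [173 167  15  26 222] z.017 [ 0.484 -0.428]
scene beech [244.5 183.8] [227 176  36  17 200] z.017 [ 0.376 -0.249]
scene beech [216.3 202.8] [209 192  16  22 224] z.017 [ 0.492 -0.266]
scene beech [251.8 224.2] [244 215  16  18 181] z.017 [ 0.493 -0.125]
scene grey [176.9 161.8] [173 157   9  13  60] z.017 [ 0.431 -0.498]
scene grey [214.4 189.2] [210 184  10  15  90] z.017 [ 0.452 -0.31 ]
scene grey [251.1 213.5] [246 207  11  15 114] z.017 [ 0.462 -0.153]
[183.49191534 188.19359939] [178.88481563 167.98881097]
```

Call:
{"name": "arm_command", "arguments": {
  "rows": [0.15,0.1,0,0,0,0,0.15,0,-0.2,0,0,0,0,0,-0.3,0,0,0,0,0,0,0,0,0,0,0,0,0,0,0]
}}

```text
clock: 58.42
position: [0.52, -0.3878, 0.0871]
ee_rot: [-0.018, 1.0, 0.0, -0.001]
wrist_force: [0.2, 0.4, -2.5]
grip_width: 0.34
grasp_force: 6.0
```

Call:
{"name": "arm_command", "arguments": {
  "rows": [0,0,-0.09,0,0,0,0,0,0,0,0,0]
}}

```text
clock: 58.58
position: [0.5204, -0.3882, 0.0857]
ee_rot: [-0.018, 1.0, 0.0, -0.0]
wrist_force: [-0.3, -0.1, -1.2]
grip_width: 0.34
grasp_force: 6.0
```

Call:
{"name": "arm_command", "arguments": {
  "rows": [0,0,-0.06,0,0,0,0,0,0,0,0,0]
}}

```text
clock: 58.75
position: [0.5211, -0.3887, 0.0851]
ee_rot: [-0.018, 1.0, -0.0, 0.001]
wrist_force: [-0.0, 0.8, 2.8]
grip_width: 0.342
grasp_force: 6.0
```

Call:
{"name": "arm_command", "arguments": {
  "rows": [0,0,-0.06,0,0,0,0,0,0,0,0,0]
}}

```text
clock: 58.92
position: [0.5213, -0.3889, 0.0841]
ee_rot: [-0.018, 1.0, -0.001, 0.001]
wrist_force: [-0.3, 1.4, 6.4]
grip_width: 0.343
grasp_force: 6.0
```

Call:
{"name": "arm_command", "arguments": {
  "rows": [0,0,0.06,0,0,0,0,0,0,0,0,0,0,0,0,0,0,0],
  "claw": 0.15
}}

```text
clock: 59.17
position: [0.5204, -0.3882, 0.0843]
ee_rot: [-0.018, 1.0, 0.0, -0.0]
wrist_force: [0.2, 0.5, -0.1]
grip_width: 0.536
grasp_force: 0.1
```

Call:
{"name": "arm_command", "arguments": {
  "rows": [0,0,0.4,0,0,0,0,0,0.8,0,0,0,0,0,1,0,0,0,0,0,1,0,0,0,0,0,1,0,0,0]
}}

```text
clock: 59.58
position: [0.5203, -0.3882, 0.1909]
ee_rot: [-0.018, 1.0, 0.0, -0.0]
wrist_force: [0.9, -0.5, 0.6]
grip_width: 0.575
grasp_force: 0.0
```

Call:
{"name": "arm_command", "arguments": {
  "rows": [-0.8,0.8,0.5,0,0,0,-0.8,0.8,0.5,0,0,0,-0.8,0.8,0.3,0,0,0,-0.8,0.8,0,0,0,0,-0.8,0.8,0,0,0,0]
}}

```text
clock: 60.0
position: [0.4197, -0.2876, 0.223]
ee_rot: [-0.018, 1.0, -0.001, 0.001]
wrist_force: [-0.1, -0.2, -0.3]
grip_width: 0.575
grasp_force: 0.0
```

Call:
{"name": "arm_command", "arguments": {
  "rows": [-0.8,0.8,0,0,0,0,0,0,0,0,0,0,0,0,0,0,0,0,0,0,0,0,0,0,0,0,0,0,0,0]
}}

```text
clock: 60.42
position: [0.4015, -0.2691, 0.2222]
ee_rot: [-0.018, 1.0, -0.0, 0.0]
wrist_force: [-0.1, 0.2, -0.1]
grip_width: 0.576
grasp_force: 0.0
```

```bash
python3 - <<'E'
from h import *
plan(.5,-.3,.3)
beech("scene",(150,270,160,240)); beech("top",(290,430,180,260),14,120,30)
im=capture("scene"); hsv=cv2.cvtColor(im,cv2.COLOR_BGR2HSV).astype(int)
for m,s,c in blobs(hsv[...,2]<55,100):
    if 240<c[0]<330 and 240<c[1]<340: print("black",c.round(1),s,ray("scene",*c,.181)[:2].round(3))
E
```

```text
t60.4 shares [ 4.02 -1.4   1.88] turn 0.0 yaw 1.607 j6 -2.2 grip 0.576 0.0 F [-0.1  0.2 -0.1] tilt [ 0.001 -0.001]
scene beech [180.8 185.1] [175 174  15  25 185] z.017 [ 0.502 -0.409]
scene beech [244.6 183.8] [227 176  36  17 198] z.017 [ 0.376 -0.248]
scene beech [216.5 202.8] [209 192  16  22 232] z.017 [ 0.491 -0.266]
scene beech [251.8 224.2] [244 215  16  18 179] z.017 [ 0.494 -0.125]
scene grey [179.4 169. ] [175 164  10  13  84] z.017 [ 0.451 -0.466]
scene grey [214.6 189.5] [210 184  10  15  97] z.017 [ 0.452 -0.309]
scene grey [251.1 213.7] [246 207  11  16 115] z.017 [ 0.463 -0.152]
top beech [353.6 215.2] [351 211   6  10  40] z.017 [ 0.51  -0.248]
top beech [311.6 220.1] [308 213  12  12  49] z.017 [ 0.495 -0.118]
top grey [360.6 214.1] [356 210  10   9  79] z.017 [ 0.513 -0.27 ]
top grey [314.6 217.1] [310 212  10  11  88] z.017 [ 0.505 -0.127]
black [285.1 269.6] [278 259  15  22 242] [0.655 0.108]
black [282.2 311.4] [ 251  281   66   57 1263] [0.743 0.164]
```

```bash
python3 -c "
from station import *
print(hand_in())"
```

```text
the job is handed in; nothing more can be done
None
```

I handed the job in at about 60 s of the 210 s allowed: all three mills stand on the board, each was gauged shortest first, and the gauge is back on its mat. The tall mill was found toppled after it had been gauged, so I stood it up again and did not gauge it a second time. The hand-in gave no verdict.

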